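Stand a chromatography plate in the viewing stand and inspect it with the lamp

TASK

Take the framed chromatography plate from its sloping holder and gently seat it, centred, in the slot of the black viewing stand, foot fully down and top swung back under the two hooks to rest against the posts. Leave it standing there, then pick up the yellow ultraviolet lamp and, from the stand's open front about a hand's breadth away, hold it steady for about a second pointing at the middle of the plate without touching it. Lay the lamp back flat in the middle of its grey tray and leave the jar, bottle and beaker alone.

Things in the scene. Friction and masses are not known exactly. Their poses are not given: they have to be found in the camera images.
- plate: Rigid white plate with coloured spots in a blue frame, 8 mm thick (x), 100 wide (y), 100 tall (z), about 0.18 kg, alike front and back. Origin: middle of its foot (lower edge, mid-thickness); z points up the plate to its top edge. Starts in the holder, leaning 35 degrees from vertical, top towards the holder's -x. Its top 24 mm is solid frame: grip there, across the 8 mm.
- plate_top (a point): Middle of the plate's top edge, 100 mm from its foot.
- plate_centre (a point): Centre of the plate, 50 mm above its foot: the point to aim the lamp at. About x = +10, z = 62 mm in the stand's frame once seated.
- holder: White sloping holder, fixed, base 130 x 130 x 12 mm; origin centre of underside. The plate's foot stands on a sloping ledge (x = +35, z = 30 mm); two rails carry the lower (-x) face, 37 to 49 mm either side of its middle line, with free room for a finger between them. Draw the plate out along its own z.
- stand: Black viewing stand, fixed, 90 (x) x 130 (y) mm, 36 high; origin centre of underside; open front to its -x (faces left and away from the robot). A slot runs along y; its rear wall and the two posts above share one plane, leaning back (top to +x) 10 degrees, x = +5 mm at the slot floor. Posts at y = +/-(38 to 53) mm. A seated plate stands on the floor, its back on this plane, foot middle near x = +1 mm.
- stand_slot (a point): Middle of the flat slot floor: x = 0, z = 12 mm in the stand's frame. The front wall is vertical at x = -5.5 mm from z = 12 to 24 mm, then chamfers forwards 40 degrees from vertical to x = -15.6 mm at the top, z = 36 mm. A plate tilted 30 degrees jams with its foot some 5 mm above the floor; it sinks the rest as it is straightened.
- stand_hooks (a point): Midway between the front ends of the posts' two hooks, at their underside. The hooks reach 40 mm forwards, are 8 mm thick, 76 mm apart (fingers pass between) and clear a seated plate's top by 8 mm. So the plate cannot go straight down: it enters foot first, top leaning 25 to 35 degrees to -x, below the hook ends, and is then straightened.
- lamp: Yellow hand lamp with a black round head, 150 mm long (x), 30 mm wide (y), 32 mm high (z), about 0.16 kg, lying level; origin at the centre of its underside, x points along the beam from tail to head, beam axis 16 mm above the underside. Centre of mass near the origin.
- lamp_nose (a point): Centre of the lamp's front face (75 mm ahead of the lamp's origin, 16 mm above its underside), axes as the lamp's; the beam leaves along +x.
- tray: Grey open tray, fixed, 200 (x) x 110 (y) mm, walls 4 mm thick and 18 mm high, floor 4 mm thick; origin centre of underside. The lamp lies in it.
- amber_bottle: Amber bottle, 60 mm across, 120 mm tall, bystander; origin centre of underside.
- jar: White jar with a blue cap, 60 mm across, 70 mm tall, bystander; origin centre of underside.
- beaker: Clear beaker, 72 mm across, 90 mm tall, bystander; origin centre of underside.
Mind the look-alikes: they are no part of the job. Several things have the shape of the tray; the one meant has the colours described above.

How it is judged:
By the outcome, as a careful person would: the job done as asked, in the order asked, and still so for the second after the job is handed in, with the robot touching nothing.
It also fails if it takes over 72 s, if anything falls off the work surface, if the arm or the gripper's body presses on something with over 40 N, if the wrist force passes 120 N, or if a joint passes its speed limit or range.

ROBOT

A 6-joint arm with a two-finger parallel gripper is mounted at the origin on the work surface. World frame = base frame: x ahead of the robot, y to its left, z up, the work surface at z = 0. Lengths are in m, angles in degrees, forces in N, time in s.
With the tool pointing down it reaches from about 0.225 to 0.875 m from the base axis. Payload 3.4 kg.
Tool frame: the origin (TCP) lies at the very end of the fingers, on their centre line; the grasp point (between the pads) lies 19 mm behind it (arm.grip_point_offset is the distance from the TCP to the grasp point, in m); z points along the fingers, y is the direction in which the jaws open and shut (so a half turn about z gives the same grasp; the last joint's range is limited). The gripper opens to 85 mm and grips with 20 to 120 N. Pads are 22 mm wide; open, the fingers measure 114 mm over their backs; the gripper's body (76 mm by 85 mm) begins 54 mm behind the grasp point. The pads swing forward as they close: fully open they stand 13 mm farther back than shut.
Start: joints at [-76.776, 15.808, 86.224, -0, 77.962, -6.933], TCP at [0.198, -0.54, 0.231] pointing down, gripper open.
Joint ranges: [-165.64, 165.64], [-43.16, 119.46], [12.63, 154.43], [-67.54, 247.53], [6.08, 155.33], [-154.97, 154.97]. Speed limits (degrees/s): [147.25, 147.25, 180, 180, 180, 180].

INTERFACE

Orientations are given as a 3x3 rotation matrix whose columns are the frame's x, y, z axes.
In Python, from bench import arm gives the robot as it stands.
- The arm moves only by the tool apply_moves, never from a script. Its argument "series" is a list of rows, each a list of 3 entries, a list of its own where there are three numbers: the closure, from 0 (fully open) to 1 (shut), then the shift along the tool's x, y, z in mm, then the turn about the tool's z in degrees. In form: [[hand, [dx, dy, dz], spin], ...]. A call has 1 to 20 rows; each row shifts and turns the pose as measured when the row begins, along the tool's axes as they then stand; what a row does not reach is not made up. A row lasts 1/10 s, in which the tool goes at most 50 mm and 8.59 degrees, less where a joint would pass 70% of its speed; a pose out of reach is approached as far as the arm can. A call is refused whole if a number of a shift passes 50 or a number of a turn 8.59, either way. A call with a gripper value outside its range is refused whole. The fingers move at their own pace and stop on an object; the grip force is fixed at half the most. Time passes only in rows, so rows that do not move let the fingers close. It gives the time, the measured TCP pose, the force and the opening at its end, in the units of the state.
- arm.get_state(): the state, without advancing time (a new reading comes with each control period).
- arm.snapshot(name): name is "scene" or "top" or "wrist"; returns a dict with "pixels" (480x640x3 uint8, red, green, blue), "z_map" (480x640 float32, m along the optical axis (not along the pixel's ray), 0 where there is no reading), "fov_y" (degrees; the focal length in pixels is half the picture's height over the tangent of half this angle, whatever the lens; pixels are square), "cx", "cy" (the principal point, pixels), "xyz" and "rotation" of the camera in the world; the wrist camera has in their place "mount" (4x4, takes a point from camera to tool coordinates, whose origin is the TCP and whose axes are the flange's). Camera axes: x right, y up, looking along -z (the intrinsics and any distortion apply to the point x, -y, -z); pixel columns grow to the right and rows downward; lengths in m; the calibration is good to about 2 mm. A picture is of the moment at which its call begins: read the wrist's pose just before it.
- arm.sign_off(): hands the job in, once; it reports no verdict.
The state is a dict: "time": time; "qpos": joint angles; "joint_velocities": joint speeds; "effort": joint torques, N m; "ee_pos": TCP position; "tool_rot": TCP orientation; "wrist_force": force on the tool from outside, world axes, zero at the start; "moment": the same for the moment, N m; "width": finger opening in m.
Only numpy, scipy, OpenCV 4.12 (cv2) and the standard library are available. Lean on these libraries where they do the work, as an engineer would, in place of code of your own. Each camera call takes 0.05 s, during which the arm holds its last target.

## Working session

There is one attempt and no reset: what is moved stays moved. The work goes in short steps, Python scripts to look and compute and a tool call to move; the robot and the scene stay as the last step left them, time stands still between calls to the robot, and variables do not carry over. Pictures are saved under pics/ and viewed, and the job is handed in when it is done.

Besides the shell and the picture viewer there is one more tool, called after "Request:" by a JSON object that holds its "name" and its "arguments", one argument or row to a line. apply_moves: Moves the arm, as the interface text tells. Its arguments: {"type":"object","properties":{"series":{"type":"array"}},"required":["series"]}

```bash
ls; mkdir -p pics; python3 - <<'E'
from bench import arm
import cv2,numpy as np,pickle
s=arm.get_state(); print(s)
for n in ["scene","top","wrist"]:
    d=arm.snapshot(n); pickle.dump((s,d),open(f"{n}0.pkl","wb"))
    cv2.imwrite(f"pics/{n}0.png",d["pixels"][:,:,::-1])
    print(n,{k:v for k,v in d.items() if k not in("pixels","z_map")},(d["z_map"]>0).mean())
E
```

```text
pics
{'time': 0.0, 'qpos': array([-7.67761646e+01,  1.58477791e+01,  8.62965357e+01, -1.90553211e-03,
        7.79604965e+01, -6.93272115e+00]), 'joint_velocities': array([ 0.05114162,  0.0042673 , -0.01479937, -0.06169289,  0.03436292,
       -0.04170404]), 'effort': array([ 2.38640183e-03, -4.16762209e+01, -2.45803231e+01,  9.80895288e-05,
        1.08137535e-02, -2.19918121e-05]), 'ee_pos': array([ 0.19799919, -0.53926866,  0.23042899]), 'tool_rot': array([[ 9.38752210e-01,  3.44592636e-01, -4.50127182e-04],
       [ 3.44592879e-01, -9.38750554e-01,  1.77335456e-03],
       [ 1.88527782e-04, -1.81985114e-03, -9.99998326e-01]]), 'wrist_force': array([-0.42387161, -0.81584529, -0.02208725]), 'moment': array([ 0.01267823, -0.01703512, -0.00151175]), 'width': 0.08548713659042234}
scene {'fov_y': 52.316916268137234, 'cx': 326.49204972856177, 'cy': 241.9615552727424, 'xyz': array([ 1.22400843, -0.49144772,  0.77168261]), 'rotation': array([[ 0.60026629, -0.49306849,  0.62973316],
       [ 0.79958118,  0.38838236, -0.45807104],
       [-0.01871685,  0.77848738,  0.62738112]])} 0.9961328125
top {'fov_y': 57.99927893618608, 'cx': 317.61364577662505, 'cy': 232.7678817320974, 'xyz': array([ 0.43423251, -0.02086396,  0.7934232 ]), 'rotation': array([[ 0.02491466,  0.98255967, -0.18427086],
       [-0.99955005,  0.02756392,  0.01182904],
       [ 0.01670197,  0.18389323,  0.98280432]])} 0.9959928385416666
wrist {'fov_y': 59.07490052060999, 'cx': 321.1310361888552, 'cy': 239.69631190853164, 'mount': array([[ 1.53119468e-03,  9.52477069e-01,  3.04606449e-01,
         7.95926035e-02],
       [ 9.99998154e-01, -1.10472518e-03, -1.57241073e-03,
        -7.01684164e-04],
       [-1.16117875e-03,  3.04608294e-01, -9.52477002e-01,
        -1.42540012e-01],
       [ 0.00000000e+00,  0.00000000e+00,  0.00000000e+00,
         1.00000000e+00]])} 0.9958561197916667
```

View pics/scene0.png

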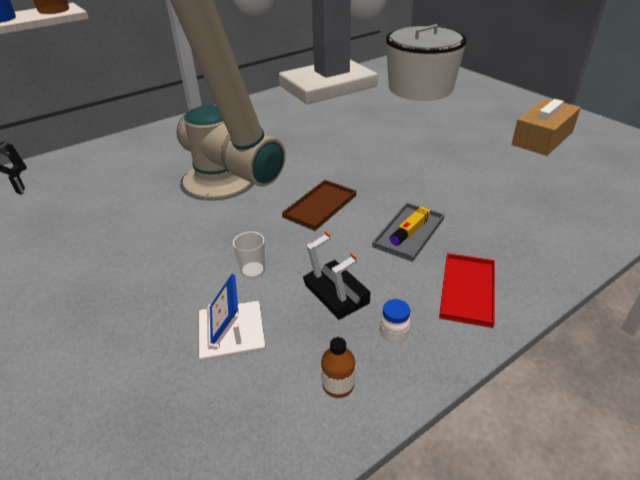

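View pics/top0.png

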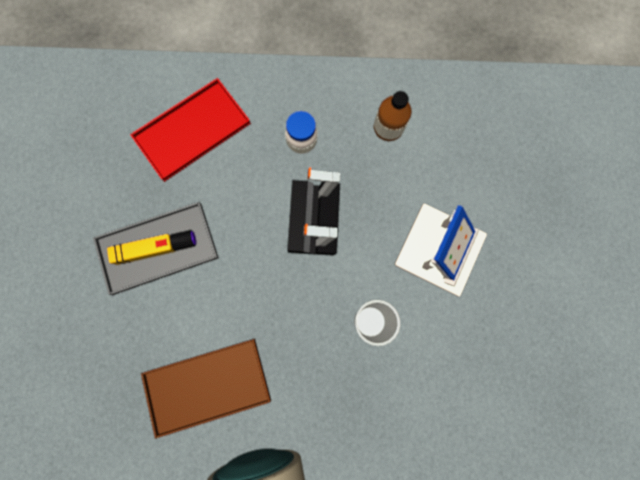

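View pics/wrist0.png

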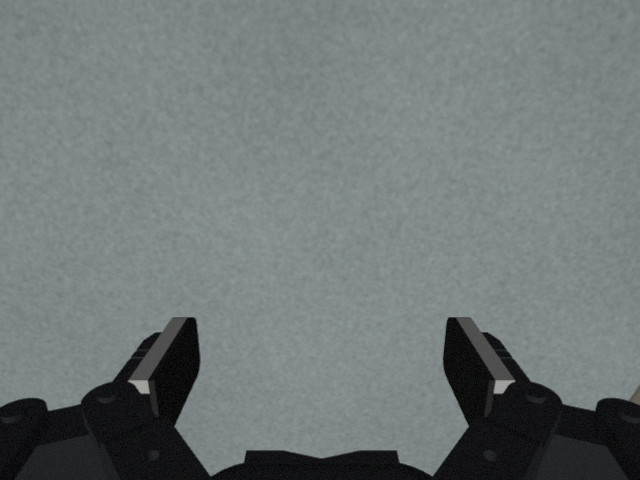

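The top view shows the stand at about (315,218) with its hooks to image left (+y). The holder and plate are at (440,250), the lamp in the grey tray at (155,248), the jar at (300,130), the bottle at (393,115) and the beaker at (378,323). Next I'll measure them.

```bash
cat > h.py <<'E'
import numpy as np,cv2,pickle
def f(d): return 240/np.tan(np.radians(d["fov_y"]/2))
def campose(d,s=None):
    if "mount" in d:
        T=np.eye(4);T[:3,:3]=s["tool_rot"];T[:3,3]=s["ee_pos"];T=T@d["mount"];return T[:3,:3],T[:3,3]
    return np.array(d["rotation"]),np.array(d["xyz"])
def cloud(d,s=None):
    R,t=campose(d,s);v,u=np.mgrid[:480,:640];z=d["z_map"];F=f(d)
    p=np.stack([(u-d["cx"])/F*z,-(v-d["cy"])/F*z,-z],-1)
    return p@R.T+t
def ray(d,u,v,h,s=None):
    R,t=campose(d,s);F=f(d);r=R@np.array([(u-d["cx"])/F,-(v-d["cy"])/F,-1]);return t+r*(h-t[2])/r[2]
def proj(d,p,s=None):
    R,t=campose(d,s);q=R.T@(np.asarray(p)-t);F=f(d);return d["cx"]+F*q[0]/-q[2],d["cy"]+F*q[1]/q[2]
E
python3 - <<'E'
from h import *
np.set_printoptions(precision=4,suppress=True)
for n in["top","scene"]:
    s,d=pickle.load(open(n+"0.pkl","rb"));P=cloud(d,s);im=d["pixels"];hsv=cv2.cvtColor(im,cv2.COLOR_RGB2HSV)
    H,S,V=[hsv[...,i].astype(int) for i in range(3)];z=P[...,2]
    roi=(P[...,0]>.2)&(P[...,0]<.85)&(abs(P[...,1])<.5)
    print(n,"table z",np.median(z[roi]))
    ms=dict(holder=(S<40)&(V>200)&(abs(z-.012)<.004),plateblue=(H>108)&(H<125)&(S>150)&(V>90)&(z>.03),stand=(V<40)&(abs(z-.036)<.005),
      hooks=(z>.1)&(z<.14)&(S<60)&(V>110),orange=(H<15)&(S>150)&(V>120)&(z>.09),yellow=(H>20)&(H<32)&(S>150)&(V>100),tray=(S<50)&(V<125)&(abs(z-.018)<.004),
      traydark=(S<60)&(V<115)&(z<.022),purple=(H>125)&(H<160)&(S>80))
    lab={}
    for k,m in ms.items():
        m=(m&roi).astype(np.uint8);nn,L,st,c=cv2.connectedComponentsWithStats(m,connectivity=8)
        for i in range(1,nn):
            if st[i,4]<25: continue
            q=P[L==i];r=cv2.minAreaRect((q[:,:2]*1000).astype(np.float32))
            print(k,st[i,4],c[i].round(0),"xyz",q.mean(0),"z",q[:,2].min(),q[:,2].max(),"rect",np.round(r[0],1),np.round(r[1],1),round(r[2],1))
E
```

```text
top table z 0.0013126246828167876
holder 2896 [433. 249.] xyz [ 0.5566 -0.2426  0.0127] z 0.008142893973169585 0.01599943223590239 rect [ 557.8 -257.5] [129.9 129.6] 64.5
plateblue 477 [301. 125.] xyz [0.765  0.0054 0.0705] z 0.0624215021020722 0.07575102151030311 rect [764.6   5.8] [50.5 48.2] 1.5
plateblue 631 [451. 238.] xyz [ 0.5611 -0.2453  0.1062] z 0.03702524709567412 0.7934231989032401 rect [ 492.9 -177.6] [ 95.7 320.8] 37.1
stand 831 [298. 213.] xyz [0.6111 0.0068 0.0369] z 0.03197048223093912 0.04078252105201252 rect [606.7   6. ] [ 26.7 126.4] 87.8
stand 579 [329. 209.] xyz [ 0.6208 -0.0488  0.0347] z 0.031016402524511433 0.04013338678378042 rect [629.3 -48.3] [34. 79.] 89.4
stand 244 [181. 239.] xyz [0.5583 0.2115 0.0349] z 0.031070501132501094 0.040168126929191916 rect [559.2 211.9] [24.8 33.2] 12.4
stand 155 [328. 248.] xyz [ 0.55   -0.0485  0.0343] z 0.031051650897109484 0.03899968160539824 rect [554.1 -46.5] [23.8 34.3] 2.2
hooks 302 [324. 176.] xyz [ 0.6517 -0.0375  0.1288] z 0.10024428067414137 0.1356686377478289 rect [652.9 -35.5] [51.4 15.9] 88.4
hooks 303 [322. 2
[... 3785 characters left out ...]
t [666.7  -9.4] [49.8 27. ] 45.1
tray 37 [343. 311.] xyz [ 0.6725 -0.0512  0.0179] z 0.014177271753203713 0.021790794936622948 rect [672.7 -50.6] [33.5  6. ] 81.9
traydark 1727 [407. 234.] xyz [0.5564 0.2487 0.0063] z -0.003967151140191083 0.021820800722881728 rect [545.  269.7] [111.6 224. ] 21.3
traydark 56 [328. 279.] xyz [ 0.574  -0.0163  0.0164] z 0.009201826669305913 0.02196969571407925 rect [573.2 -16.1] [ 3.3 54.6] 87.4
traydark 521 [341. 304.] xyz [ 0.6458 -0.0379  0.0086] z -0.004572294435154056 0.021928523335715266 rect [620.6 -44.5] [162.4  97.9] 36.3
purple 84 [395. 240.] xyz [0.5662 0.1937 0.02  ] z -0.0002186579264331634 0.034497732563440575 rect [564.2 194.8] [31.7 11.1] 10.9
```

```bash
cat > plan.py <<'E'
import numpy as np
from bench import arm
from scipy.spatial.transform import Rotation as Ro
np.set_printoptions(precision=4,suppress=True)
def plan(target,spin=0,step=45,hand=0,n=None):
    """world target of TCP, total spin deg; rows of tool-frame moves"""
    s=arm.get_state();R=s["tool_rot"];d=np.array(target)-s["ee_pos"]
    n=n or max(1,int(np.ceil(max(np.linalg.norm(d)*1000/step,abs(spin)/8))))
    rows=[]
    for i in range(n):
        Ri=R@Ro.from_euler('z',spin*i/n,degrees=True).as_matrix()
        v=Ri.T@d/n*1000
        rows.append([hand,[round(float(x),1) for x in v],round(spin/n,2)])
    print(n,str(rows).replace(" ",""))
def show():
    s=arm.get_state();R=s["tool_rot"];z=R[:,2]
    print("t",round(s["time"],2),"p",s["ee_pos"],"q",s["qpos"].round(1),"w",round(s["width"],4),"F",s["wrist_force"].round(1))
    print("tilt",np.degrees(np.arccos(-z[2])).round(2),"az z",np.degrees(np.arctan2(z[1],z[0])).round(1),"az y",np.degrees(np.arctan2(R[1,1],R[0,1])).round(2),"yz",R[2,1].round(3))
E
python3 - <<'E'
from plan import *
show();plan([-.28,-.59,.33],45.5)
E
```

```text
t 0.15 p [ 0.198  -0.5394  0.2306] q [-76.8  15.8  86.3  -0.   78.   -6.9] w 0.0855 F [-0.2  0.3  0.6]
tilt 0.08 az z 104.8 az y -69.84 yz -0.001
11 [[0,[-42.4,-10.7,-9.0],4.14],[0,[-43.0,-7.6,-9.0],4.14],[0,[-43.5,-4.5,-9.0],4.14],[0,[-43.7,-1.3,-9.0],4.14],[0,[-43.7,1.8,-9.0],4.14],[0,[-43.4,5.0,-9.0],4.14],[0,[-42.9,8.1,-9.0],4.14],[0,[-42.2,11.2,-9.0],4.14],[0,[-41.3,14.2,-9.0],4.14],[0,[-40.2,17.1,-9.0],4.14],[0,[-38.9,20.0,-9.0],4.14]]
```

Request:
{"name": "apply_moves", "arguments": {
  "series": [
    [0,[-40,-10,-8],4.1],
    [0,[-40,-7,-8],4.1],
    [0,[-40,-4,-8],4.1],
    [0,[-40,-1,-8],4.1],
    [0,[-40,2,-8],4.1],
    [0,[-40,5,-8],4.1],
    [0,[-38,8,-8],4.1],
    [0,[-36,11,-8],4.1],
    [0,[-36,14,-8],4.1],
    [0,[-36,17,-8],4.1],
    [0,[-36,20,-8],4.1]
  ]
}}

```text
time: 1.25
ee_pos: [-0.2473, -0.5892, 0.3153]
tool_rot: [[0.897, -0.442, 0.004], [-0.442, -0.897, 0.011], [-0.001, -0.011, -1.0]]
wrist_force: [0.1, -0.2, 0.1]
width: 0.0851
```

```bash
python3 -c "
from plan import *
show()"
```

```text
t 1.25 p [-0.2473 -0.5892  0.3153] q [-119.    20.1   68.2   -0.1   92.3   -2.8] w 0.0851 F [ 0.1 -0.2  0.1]
tilt 0.65 az z 67.3 az y -116.2 yz -0.011
```

Request:
{"name": "apply_moves", "arguments": {
  "series": [
    [0,[0,50,0],0],
    [0,[0,50,0],0],
    [0,[0,50,0],0],
    [0,[0,50,0],0],
    [0,[0,50,0],0],
    [0,[0,50,0],0]
  ]
}}

```text
time: 1.85
ee_pos: [-0.3742, -0.821, 0.2981]
tool_rot: [[0.892, -0.451, -0.007], [-0.452, -0.892, -0.009], [-0.003, 0.011, -1.0]]
wrist_force: [0.3, 2.5, 13.7]
width: 0.0853
```

```bash
python3 -c "
from plan import *
show()"
```

```text
t 1.85 p [-0.3742 -0.821   0.2981] q [-118.9   51.2   12.6   -0.1  115.5   -2.1] w 0.0853 F [ 0.3  2.5 13.7]
tilt 0.65 az z -129.6 az y -116.84 yz 0.011
```

Request:
{"name": "apply_moves", "arguments": {
  "series": [
    [0,[0,50,0],0],
    [0,[0,50,0],0],
    [0,[0,50,0],0],
    [0,[0,50,0],0]
  ]
}}

```text
time: 2.25
ee_pos: [-0.4137, -0.8886, 0.2237]
tool_rot: [[0.892, -0.449, -0.049], [-0.452, -0.886, -0.103], [0.003, 0.114, -0.993]]
wrist_force: [1.6, 0.1, 0.3]
width: 0.0854
```

```bash
python3 -c "
from plan import *
show()"
```

```text
t 2.25 p [-0.4137 -0.8886  0.2237] q [-119.2   56.    12.7    0.5  104.8   -2.2] w 0.0854 F [1.6 0.1 0.3]
tilt 6.54 az z -115.3 az y -116.86 yz 0.114
```

The arm trades tool tilt for reach, so pushing past the reach limit tilts the tool. I'll keep going.

Request:
{"name": "apply_moves", "arguments": {
  "series": [
    [0,[0,45,-40],0],
    [0,[0,45,-40],0],
    [0,[0,45,-40],0],
    [0,[0,45,-40],0],
    [0,[0,45,-40],0]
  ]
}}

```text
time: 2.75
ee_pos: [-0.4204, -0.8887, 0.3382]
tool_rot: [[0.893, -0.435, -0.117], [-0.451, -0.857, -0.25], [0.008, 0.276, -0.961]]
wrist_force: [0.0, 0.3, 0.7]
width: 0.0855
```

```bash
python3 -c "
from plan import *
show()"
```

```text
t 2.75 p [-0.4204 -0.8887  0.3382] q [-119.8   49.5   12.6    1.3  101.8   -2.5] w 0.0855 F [0.  0.3 0.7]
tilt 16.03 az z -115.1 az y -116.93 yz 0.276
```

Request:
{"name": "apply_moves", "arguments": {
  "series": [
    [0,[0,45,-40],0],
    [0,[0,45,-40],0],
    [0,[0,45,-40],0],
    [0,[0,45,-40],0],
    [0,[0,45,-40],0],
    [0,[0,45,-40],0]
  ]
}}

```text
time: 3.35
ee_pos: [-0.4153, -0.8655, 0.4921]
tool_rot: [[0.893, -0.402, -0.2], [-0.449, -0.788, -0.422], [0.012, 0.467, -0.884]]
wrist_force: [-0.0, -0.2, -1.0]
width: 0.0851
```

```bash
python3 -c "
from plan import *
show()"
```

```text
t 3.35 p [-0.4153 -0.8655  0.4921] q [-120.7   40.9   12.7    2.5   98.7   -2.9] w 0.0851 F [-0.  -0.2 -1. ]
tilt 27.82 az z -115.4 az y -117.04 yz 0.467
```

Request:
{"name": "apply_moves", "arguments": {
  "series": [
    [0,[0,45,-40],0],
    [0,[0,45,-40],0],
    [0,[0,45,-40],0]
  ]
}}

```text
time: 3.65
ee_pos: [-0.4074, -0.843, 0.5692]
tool_rot: [[0.894, -0.381, -0.237], [-0.448, -0.743, -0.498], [0.013, 0.551, -0.834]]
wrist_force: [0.6, -0.4, 0.8]
width: 0.0857
```

```bash
python3 - <<'E'
from plan import *
from h import *
show()
for n in["top","scene"]:
    s,d=pickle.load(open(n+"0.pkl","rb"));P=cloud(d,s)
    hsv=cv2.cvtColor(d["pixels"],cv2.COLOR_RGB2HSV)
    # face plane: points in holder xy box above z .04
    c=np.array([.559,-.2575]);a=np.radians(-115.5);ux=np.array([np.cos(a),np.sin(a)]);uy=np.array([-ux[1],ux[0]])
    q=P[...,:2]-c;X=q@ux;Y=q@uy;Z=P[...,2]
    m=(abs(X)<.07)&(abs(Y)<.055)&(Z>.045)&(Z<.2)
    p=P[m]
    # robust plane
    best=None;rng=np.random.default_rng(0)
    for _ in range(300):
        t=p[rng.choice(len(p),3,replace=False)];nn=np.cross(t[1]-t[0],t[2]-t[0]);l=np.linalg.norm(nn)
        if l<1e-6: continue
        nn/=l;r=abs((p-t[0])@nn)<.002
        if best is None or r.sum()>best.sum():best=r
    k=p[best];mu=k.mean(0);_,_,V=np.linalg.svd(k-mu);nn=V[2]*np.sign(V[2][2])
    print(n,m.sum(),best.sum(),"n",nn,"tilt of plate from vertical",np.degrees(np.arcsin(nn[2])),"az n",np.degrees(np.arctan2(nn[1],nn[0])),"mean",mu)
    a=np.arctan2(nn[1],nn[0]);yy=np.array([-np.sin(a),np.cos(a),0]);zz=np.cross(nn,yy)
    A=(k-mu)@yy;B=(k-mu)@zz
    print("extent y",A.min(),A.max(),"z",B.min(),B.max(),"top pt",mu+yy*(A.min()+A.max())/2+zz*B.max(),"bot",mu+yy*(A.min()+A.max())/2+zz*B.min())
# hooks: top
E
```

```text
t 3.65 p [-0.4074 -0.843   0.5692] q [-121.3   36.4   12.7    3.2   97.5   -3.1] w 0.0857 F [ 0.6 -0.4  0.8]
tilt 33.46 az z -115.5 az y -117.14 yz 0.551
top 1568 1174 n [-0.3536 -0.7472  0.5626] tilt of plate from vertical 34.23906727853862 az n -115.32591646664346 mean [ 0.5582 -0.259   0.0839]
extent y -0.04940520058126283 0.051595141871801004 z -0.04812542364747577 0.03980879955378218 top pt [ 0.5687 -0.2392  0.1168] bot [ 0.5476 -0.284   0.0442]
scene 1143 801 n [-0.3521 -0.7477  0.563 ] tilt of plate from vertical 34.26455929968511 az n -115.21768995333659 mean [ 0.562  -0.2613  0.0815]
extent y -0.05477440502804053 0.04991572526012517 z -0.04427814337030729 0.040680081965249124 top pt [ 0.5696 -0.2396  0.1151] bot [ 0.5492 -0.2828  0.0449]
```

```bash
python3 - <<'E'
from plan import *
plan([.12,-.68,.48],-1.4,step=40)
E
```

```text
14 [[0,[28.4,-26.5,-9.4],-0.1],[0,[28.4,-26.4,-9.4],-0.1],[0,[28.5,-26.4,-9.4],-0.1],[0,[28.5,-26.3,-9.4],-0.1],[0,[28.6,-26.3,-9.4],-0.1],[0,[28.6,-26.2,-9.4],-0.1],[0,[28.6,-26.2,-9.4],-0.1],[0,[28.7,-26.1,-9.4],-0.1],[0,[28.7,-26.1,-9.4],-0.1],[0,[28.8,-26.0,-9.4],-0.1],[0,[28.8,-26.0,-9.4],-0.1],[0,[28.9,-25.9,-9.4],-0.1],[0,[28.9,-25.9,-9.4],-0.1],[0,[29.0,-25.8,-9.4],-0.1]]
```

Request:
{"name": "apply_moves", "arguments": {
  "series": [
    [0,[20,-26,-9],-0.1],
    [0,[28,-26,-9],-0.1],
    [0,[28,-26,-9],-0.1],
    [0,[28,-26,-9],-0.1],
    [0,[28,-26,-9],-0.1],
    [0,[28,-26,-9],-0.1],
    [0,[28,-26,-9],-0.1],
    [0,[28,-26,-9],-0.1],
    [0,[29,-26,-9],-0.1],
    [0,[29,-26,-9],-0.1],
    [0,[29,-26,-9],-0.1],
    [0,[29,-26,-9],-0.1],
    [0,[29,-26,-9],-0.1],
    [0,[29,-26,-9],-0.1]
  ]
}}

```text
time: 5.05
ee_pos: [0.1192, -0.6684, 0.4872]
tool_rot: [[0.899, -0.361, -0.249], [-0.438, -0.727, -0.528], [0.01, 0.584, -0.812]]
wrist_force: [-0.2, -1.1, -0.8]
width: 0.0856
```

```bash
python3 -c "
from plan import *
show()
plan([.60,-.18,.25],0,step=42)"
```

```text
t 5.05 p [ 0.1192 -0.6684  0.4872] q [-73.9   8.3  70.4 -23.6  74.3  43.2] w 0.0856 F [-0.2 -1.1 -0.8]
tilt 35.71 az z -115.2 az y -116.39 yz 0.584
18 [[0,[12.0,-37.1,-10.3],0.0],[0,[12.0,-37.1,-10.3],0.0],[0,[12.0,-37.1,-10.3],0.0],[0,[12.0,-37.1,-10.3],0.0],[0,[12.0,-37.1,-10.3],0.0],[0,[12.0,-37.1,-10.3],0.0],[0,[12.0,-37.1,-10.3],0.0],[0,[12.0,-37.1,-10.3],0.0],[0,[12.0,-37.1,-10.3],0.0],[0,[12.0,-37.1,-10.3],0.0],[0,[12.0,-37.1,-10.3],0.0],[0,[12.0,-37.1,-10.3],0.0],[0,[12.0,-37.1,-10.3],0.0],[0,[12.0,-37.1,-10.3],0.0],[0,[12.0,-37.1,-10.3],0.0],[0,[12.0,-37.1,-10.3],0.0],[0,[12.0,-37.1,-10.3],0.0],[0,[12.0,-37.1,-10.3],0.0]]
```

Request:
{"name": "apply_moves", "arguments": {
  "series": [
    [0,[10,-30,-8],0],
    [0,[12,-37,-10],0],
    [0,[12,-37,-10],0],
    [0,[12,-37,-10],0],
    [0,[12,-37,-10],0],
    [0,[12,-37,-10],0],
    [0,[12,-37,-10],0],
    [0,[12,-37,-10],0],
    [0,[12,-37,-10],0],
    [0,[12,-37,-10],0],
    [0,[12,-37,-10],0],
    [0,[12,-37,-10],0],
    [0,[12,-37,-10],0],
    [0,[12,-37,-10],0],
    [0,[12,-37,-10],0],
    [0,[12,-37,-10],0],
    [0,[12,-37,-10],0],
    [0,[6,-18,-5],0],
    [0,[0,0,0],0]
  ]
}}

```text
time: 6.95
ee_pos: [0.6035, -0.1754, 0.2623]
tool_rot: [[0.903, -0.374, -0.21], [-0.426, -0.725, -0.542], [0.05, 0.579, -0.814]]
wrist_force: [-0.8, -0.3, -0.7]
width: 0.0852
```

```bash
python3 -c "
from plan import *
import cv2,pickle
show()
s=arm.get_state();d=arm.snapshot('wrist');pickle.dump((s,d),open('wrist1.pkl','wb'));cv2.imwrite('pics/wrist1.png',d['pixels'][:,:,::-1])"
```

```text
t 6.95 p [ 0.6035 -0.1754  0.2623] q [ -4.   26.1  75.5 -33.7  90.3 115.6] w 0.0852 F [-0.8 -0.3 -0.7]
tilt 35.53 az z -111.2 az y -117.29 yz 0.579
```

View pics/wrist1.png

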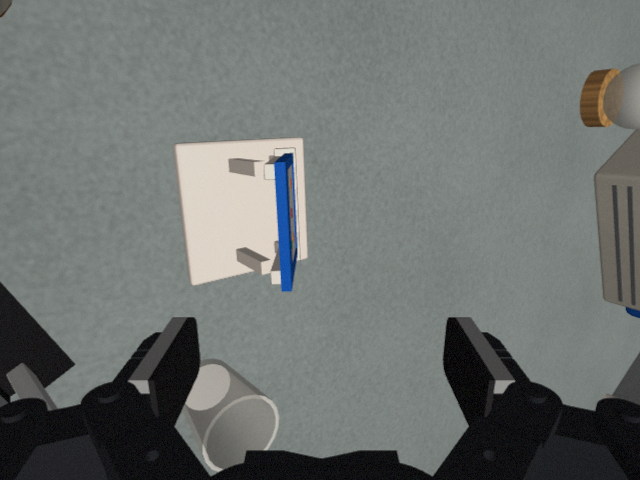

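```bash
python3 - <<'E'
from h import *
s,d=pickle.load(open("wrist1.pkl","rb"));P=cloud(d,s)
hsv=cv2.cvtColor(d["pixels"],cv2.COLOR_RGB2HSV);H,S,V=[hsv[...,i].astype(int) for i in range(3)]
m=(H>105)&(H<128)&(S>150);m[:, :250]=0;m[:,320:]=0
m=m&(P[...,2]>.1)
q=P[m];print(m.sum(),q.mean(0),np.percentile(q[:,2],[5,50,95]))
n=np.array([-.353,-.748,.563]);yy=np.array([.904,-.427,0]);zz=np.cross(n,yy)
c=np.array([.5695,-.237,.1125])
for a,nm in((n,'n'),(yy,'y'),(zz,'z')): print(nm,np.percentile((q-c)@a,[1,10,50,90,99])*1000)
print("proj top",proj(d,c,s))
R=s["tool_rot"];print("n in tool",R.T@n, "yy",R.T@yy)
T=c+.031*-zz*np.sign(zz[2]);print("TCP goal",T,"tool delta",R.T@(T-s["ee_pos"])*1000)
E
```

```text
1579 [ 0.57464264 -0.23754922  0.115939  ] [0.1078517  0.1120331  0.11461318]
n [-4.09521108 -3.29636339  0.3819053   3.76752946 14.49684742]
y [-46.52958174 -36.34922935   6.39460347  44.1887668   51.69630678]
z [-13.63121094  -2.79529839  -0.34048566   0.64223924 242.45888685]
proj top (np.float64(283.5187941679151), np.float64(231.16819513772222))
n in tool [0.02796726 0.99992416 0.02124848] yy [ 0.99852354 -0.02851573  0.04101949]
TCP goal [ 0.56204757 -0.25277751  0.08686539] tool delta [-13.23276209 -29.96672103 193.42921092]
```

Request:
{"name": "apply_moves", "arguments": {
  "series": [
    [0,[-2,-6,20],0],
    [0,[-2,-6,25],0],
    [0,[-2,-6,25],0],
    [0,[-2,-6,25],0],
    [0,[-2,-4,20],0],
    [0,[-1,-2,15],0],
    [0,[0,0,0],0]
  ]
}}

```text
time: 7.7
ee_pos: [0.5698, -0.2318, 0.147]
tool_rot: [[0.898, -0.389, -0.207], [-0.436, -0.716, -0.546], [0.064, 0.58, -0.812]]
wrist_force: [-0.5, -0.2, 0.2]
width: 0.0854
```

```bash
cat > lk.py <<'E'
from plan import *
from h import *
import sys
def look(n,tag):
    s=arm.get_state();d=arm.snapshot(n);pickle.dump((s,d),open(f'{n}{tag}.pkl','wb'));cv2.imwrite(f'pics/{n}{tag}.png',d['pixels'][:,:,::-1]);return s,d
E
python3 - <<'E'
from lk import *
show();s=arm.get_state();R=s["tool_rot"]
n=np.array([-.353,-.748,.563]);yy=np.array([.904,-.427,0])
print("n in tool",R.T@n, "yy",R.T@yy)
print("delta",R.T@(np.array([.5638,-.2537,.0869])-s["ee_pos"])*1000)
E
```

```text
t 7.7 p [ 0.5698 -0.2318  0.147 ] q [ -9.1  28.2  89.5 -36.5  74.2 122. ] w 0.0854 F [-0.5 -0.2  0.2]
tilt 35.73 az z -110.7 az y -118.51 yz 0.58
n in tool [0.045  0.9992 0.0245] yy [ 0.9977 -0.0458  0.0462]
delta [  0.3054 -16.8957  62.0336]
```

Request:
{"name": "apply_moves", "arguments": {
  "series": [
    [0,[0,-9,5],-1.3],
    [0,[0,-8,5],-1.3],
    [0,[0,0,5],0],
    [0,[0,0,0],0]
  ]
}}

```text
time: 8.1
ee_pos: [0.574, -0.2292, 0.1278]
tool_rot: [[0.915, -0.349, -0.203], [-0.401, -0.734, -0.547], [0.042, 0.582, -0.812]]
wrist_force: [0.3, 0.2, -0.2]
width: 0.0853
```

```bash
cat > g.py <<'E'
from lk import *
show();s=arm.get_state();R=s["tool_rot"]
n=np.array([-.353,-.748,.563]);yy=np.array([.904,-.427,0])
print("n in tool",R.T@n, "yy",R.T@yy)
print("delta",R.T@(np.array([.5638,-.2537,.0869])-s["ee_pos"])*1000)
E
python3 g.py
```

```text
t 8.1 p [ 0.574  -0.2292  0.1278] q [ -8.8  29.4  90.4 -36.9  72.4 121. ] w 0.0853 F [ 0.3  0.2 -0.2]
tilt 35.71 az z -110.3 az y -115.42 yz 0.582
n in tool [0.001  1.0003 0.0238] yy [ 0.9985 -0.0019  0.0506]
delta [-1.2114 -2.2261 48.6995]
```

Request:
{"name": "apply_moves", "arguments": {
  "series": [
    [0,[-1,-2,12],0],
    [0,[0,0,14],0],
    [0,[0,0,14],0],
    [0,[0,0,8],0],
    [0,[0,0,0],0]
  ]
}}

```text
time: 8.6
ee_pos: [0.5634, -0.2554, 0.084]
tool_rot: [[0.915, -0.348, -0.202], [-0.4, -0.735, -0.548], [0.042, 0.582, -0.812]]
wrist_force: [-0.3, 0.7, 0.7]
width: 0.0858
```

```bash
python3 g.py; python3 -c "
from lk import *
look('wrist','2');look('scene','2')"
```

```text
t 8.6 p [ 0.5634 -0.2554  0.084 ] q [-11.2  31.4  94.1 -38.9  66.6 123. ] w 0.0858 F [-0.3  0.7  0.7]
tilt 35.72 az z -110.3 az y -115.35 yz 0.582
n in tool [0.     1.0003 0.024 ] yy [ 0.9985 -0.001   0.0509]
delta [-0.2138  0.309  -3.3776]
```

View pics/wrist2.png

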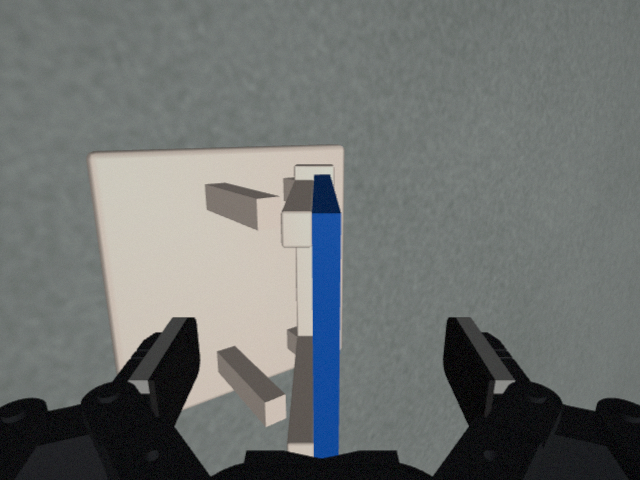

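Request:
{"name": "apply_moves", "arguments": {
  "series": [
    [0.5,[0,0,-2],0],
    [0.8,[0,0,0],0],
    [1,[0,0,0],0],
    [1,[0,0,0],0],
    [1,[0,0,0],0],
    [1,[0,0,0],0]
  ]
}}

```text
time: 9.3
ee_pos: [0.5663, -0.2541, 0.0895]
tool_rot: [[0.916, -0.35, -0.197], [-0.399, -0.734, -0.55], [0.048, 0.583, -0.811]]
wrist_force: [-1.7, -2.5, 1.9]
width: 0.007
```

```bash
python3 g.py
```

```text
t 9.3 p [ 0.5663 -0.2541  0.0895] q [-11.   31.2  93.7 -38.9  66.9 122.9] w 0.007 F [-1.7 -2.5  1.9]
tilt 35.77 az z -109.7 az y -115.49 yz 0.583
n in tool [0.0018 1.0002 0.0244] yy [ 0.9981 -0.0029  0.0569]
delta [-2.5966 -0.8713  2.3683]
```

Request:
{"name": "apply_moves", "arguments": {
  "series": [
    [1,[0.5,0,-8],0],
    [1,[1,0.4,-15],0],
    [1,[1,0.4,-15],0],
    [1,[1,0.4,-15],0],
    [1,[1,0.4,-20],0],
    [1,[1,0.5,-25],0],
    [1,[1,0.5,-25],0],
    [1,[0,0,0],0]
  ]
}}

```text
time: 10.1
ee_pos: [0.5956, -0.185, 0.1912]
tool_rot: [[0.915, -0.349, -0.201], [-0.401, -0.739, -0.541], [0.04, 0.576, -0.816]]
wrist_force: [-0.2, -0.3, -1.9]
width: 0.0068
```

```bash
python3 g.py; python3 -c "
from lk import *
look('wrist','3');look('scene','3');look('top','3')"
```

```text
t 10.1 p [ 0.5956 -0.185   0.1912] q [ -4.9  27.7  83.  -34.2  81.7 118.4] w 0.0068 F [-0.2 -0.3 -1.9]
tilt 35.28 az z -110.4 az y -115.28 yz 0.576
n in tool [-0.0006  1.0004  0.0164] yy [0.9986 0.0001 0.0491]
delta [ -5.7264   1.7752 128.6951]
```

View pics/scene3.png

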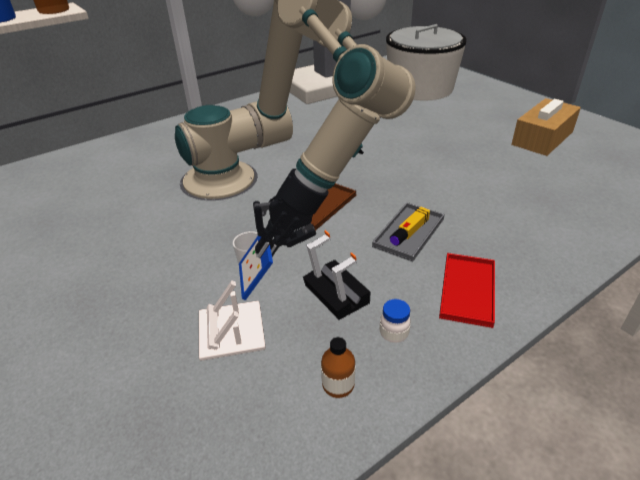

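View pics/wrist3.png

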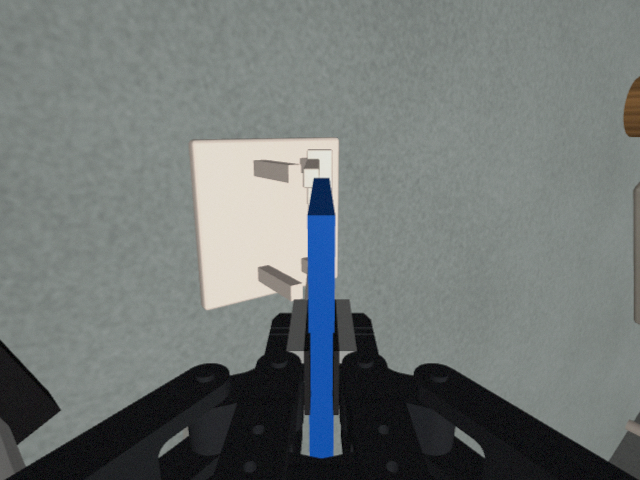

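View pics/top3.png

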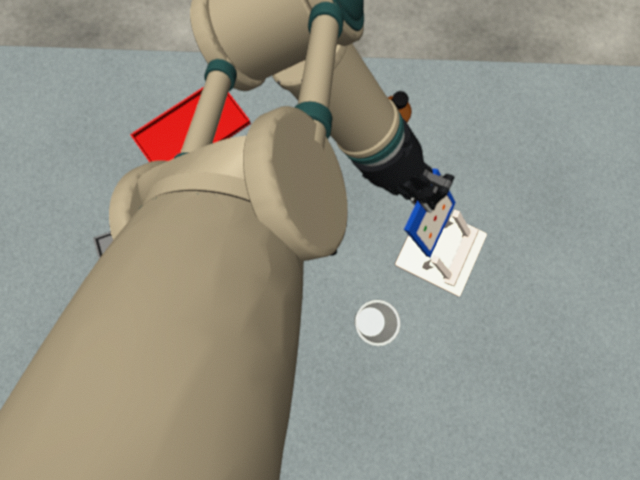

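Plate drawn out cleanly: the scene view shows it hanging from the gripper at about (255,265). The stand's heading differs by about 23°, so I'll re-tilt by pushing past reach towards +x.

```bash
python3 - <<'E'
from plan import *
plan([.78,-.06,.42],0,step=35,hand=1)
R=arm.get_state()["tool_rot"];print("48mm +x",R.T@[48,0,0])
E
```

```text
10 [[1,[12.8,-2.4,-29.7],0.0],[1,[12.8,-2.4,-29.7],0.0],[1,[12.8,-2.4,-29.7],0.0],[1,[12.8,-2.4,-29.7],0.0],[1,[12.8,-2.4,-29.7],0.0],[1,[12.8,-2.4,-29.7],0.0],[1,[12.8,-2.4,-29.7],0.0],[1,[12.8,-2.4,-29.7],0.0],[1,[12.8,-2.4,-29.7],0.0],[1,[12.8,-2.4,-29.7],0.0]]
48mm +x [ 43.9044 -16.5986 -10.0444]
```

Request:
{"name": "apply_moves", "arguments": {
  "series": [
    [1,[8,-2,-20],0],
    [1,[13,-2,-30],0],
    [1,[13,-2,-30],0],
    [1,[13,-2,-30],0],
    [1,[13,-2,-30],0],
    [1,[13,-2,-30],0],
    [1,[13,-2,-30],0],
    [1,[13,-2,-30],0],
    [1,[13,-2,-30],0],
    [1,[13,-2,-30],0],
    [1,[40,-16,-10],0],
    [1,[40,-16,-10],0]
  ]
}}

```text
time: 11.45
ee_pos: [0.813, -0.0776, 0.3598]
tool_rot: [[0.92, -0.322, -0.224], [-0.392, -0.738, -0.549], [0.012, 0.593, -0.805]]
wrist_force: [-0.2, 0.4, -3.9]
width: 0.0067
```

```bash
python3 - <<'E'
from plan import *
show()
R=arm.get_state()["tool_rot"];print(R[:,2],"48mm +x",R.T@[48,0,0])
E
```

```text
t 11.45 p [ 0.813  -0.0776  0.3598] q [  3.4  51.6  13.  -40.9 125.1  95.3] w 0.0067 F [-0.2  0.4 -3.9]
tilt 36.37 az z -112.1 az y -113.56 yz 0.593
[-0.2236 -0.5492 -0.8052] 48mm +x [ 44.1611 -15.4484 -10.7304]
```

Near the limit now (q3 about 13). Push further.

Request:
{"name": "apply_moves", "arguments": {
  "series": [
    [1,[44,-15,-15],0],
    [1,[44,-15,-15],0],
    [1,[44,-15,-15],0],
    [1,[44,-15,-15],0]
  ]
}}

```text
time: 11.85
ee_pos: [0.8817, -0.087, 0.2949]
tool_rot: [[0.941, -0.313, -0.13], [-0.329, -0.745, -0.581], [0.085, 0.589, -0.804]]
wrist_force: [-1.2, -0.1, -3.2]
width: 0.007
```

```bash
python3 - <<'E'
from plan import *
show()
R=arm.get_state()["tool_rot"];print(R[:,2],"48mm +x",R.T@[48,0,0],"up",R.T@[0,0,40])
E
```

```text
t 11.85 p [ 0.8817 -0.087   0.2949] q [  3.4  55.8  12.9 -39.7 116.5  97.6] w 0.007 F [-1.2 -0.1 -3.2]
tilt 36.52 az z -102.6 az y -112.82 yz 0.589
[-0.1302 -0.5808 -0.8036] 48mm +x [ 45.1504 -15.0468  -6.2478] up [  3.4042  23.5619 -32.1442]
```

Request:
{"name": "apply_moves", "arguments": {
  "series": [
    [1,[40,5,-29],0],
    [1,[40,5,-29],0],
    [1,[40,5,-29],0],
    [1,[40,5,-29],0]
  ]
}}

```text
time: 12.25
ee_pos: [0.9046, -0.1033, 0.3401]
tool_rot: [[0.952, -0.306, -0.013], [-0.25, -0.752, -0.61], [0.177, 0.583, -0.793]]
wrist_force: [1.0, 1.0, -2.1]
width: 0.0068
```

```bash
python3 - <<'E'
from plan import *
show()
R=arm.get_state()["tool_rot"];print(R[:,2],"48mm +x",R.T@[48,0,0],"up",R.T@[0,0,40])
E
```

```text
t 12.25 p [ 0.9046 -0.1033  0.3401] q [  3.1  53.3  12.6 -40.8 111.4  94.9] w 0.0068 F [ 1.   1.  -2.1]
tilt 37.57 az z -91.2 az y -112.13 yz 0.583
[-0.0127 -0.6096 -0.7926] 48mm +x [ 45.6934 -14.6883  -0.6074] up [  7.0804  23.3374 -31.7054]
```

Request:
{"name": "apply_moves", "arguments": {
  "series": [
    [1,[40,5,-29],0],
    [1,[30,4,-22],0]
  ]
}}

```text
time: 12.45
ee_pos: [0.9112, -0.1045, 0.373]
tool_rot: [[0.949, -0.31, 0.051], [-0.213, -0.755, -0.621], [0.231, 0.578, -0.782]]
wrist_force: [-0.6, -0.3, -2.2]
width: 0.0075
```

```bash
cat > ori.py <<'E'
from lk import *
def po(R,nt=np.array([0,1,.016]),yt=np.array([.9986,0,.049])):
    n=R@nt;y=R@yt
    print("plate lean",np.degrees(np.arcsin(n[2])).round(2),"n az",np.degrees(np.arctan2(n[1],n[0])).round(2),"y az",np.degrees(np.arctan2(y[1],y[0])).round(2),"roll(y elev)",np.degrees(np.arcsin(y[2])).round(2))
if __name__=="__main__":
    show();R=arm.get_state()["tool_rot"];po(R)
    for d in(-20,-15,-10,-5): print(d);po(R@Ro.from_euler('z',d,degrees=True).as_matrix())
    for d in(20,15,10,5): print(d);po(R@Ro.from_euler('z',d,degrees=True).as_matrix())
E
python3 ori.py
```

```text
t 12.45 p [ 0.9112 -0.1045  0.373 ] q [  3.3  51.5  12.6 -41.2 109.1  94. ] w 0.0075 F [-0.6 -0.3 -2.2]
tilt 38.51 az z -85.3 az y -112.34 yz 0.578
plate lean 34.45 n az -112.03 y az -14.35 roll(y elev) 11.1
-20
plate lean 37.58 n az -87.54 y az 1.57 roll(y elev) -1.08
-15
plate lean 37.29 n az -93.82 y az -2.34 roll(y elev) 2.02
-10
plate lean 36.66 n az -100.03 y az -6.29 roll(y elev) 5.09
-5
plate lean 35.71 n az -106.11 y az -10.28 roll(y elev) 8.13
20
plate lean 26.85 n az -133.6 y az -31.79 roll(y elev) 22.09
15
plate lean 29.09 n az -128.53 y az -27.21 roll(y elev) 19.52
10
plate lean 31.11 n az -123.25 y az -22.79 roll(y elev) 16.82
5
plate lean 32.91 n az -117.75 y az -18.51 roll(y elev) 14.0
```

```bash
python3 - <<'E'
from lk import *
s,d=pickle.load(open("scene3.pkl","rb"));P=cloud(d,s);R=s["tool_rot"];p=s["ee_pos"]
hsv=cv2.cvtColor(d["pixels"],cv2.COLOR_RGB2HSV);H,S,V=[hsv[...,i].astype(int) for i in range(3)]
Q=(P-p)@R
v,u=np.mgrid[:480,:640]
m=(u>232)&(u<280)&(v>230)&(v<305)&(abs(Q[...,1])<.012)&(Q[...,2]>-.03)&(Q[...,2]<.09)&(abs(Q[...,0])<.07)&((V>100)|(S>120))
q=Q[m];print(m.sum(),"y med",np.median(q[:,1]))
pl=np.linalg.lstsq(np.c_[q[:,[0,2]],np.ones(len(q))],q[:,1],rcond=None)[0];print("plane y=ax+bz+c",pl)
r=cv2.minAreaRect((q[:,[0,2]]*1000).astype(np.float32));print("rect xz",r)
print(cv2.boxPoints(r))
# prior
zz=np.array([.2404,.509,.827]);T=np.array([.5638,-.2537,.0869])
Rg=np.array([[.916,-.35,-.197],[-.399,-.734,-.55],[.048,.583,-.811]]);pg=np.array([.5663,-.2541,.0895])
for k in(31,-69):print(k,Rg.T@(T+zz*k/1000-pg)*1000)
E
```

```text
1115 y med 0.0019711215214614315
plane y=ax+bz+c [-0.0176 -0.0002  0.0018]
rect xz ((-4.3800506591796875, 21.93256378173828), (104.89970397949219, 103.42849731445312), 3.670996904373169)
[[-60.0334  70.1825]
 [-53.4112 -33.0338]
 [ 51.2733 -26.3174]
 [ 44.6511  76.8989]]
31 [ -0.8132  -0.1782 -28.5571]
-69 [-6.4944 -2.6177 71.2435]
```

```bash
python3 - <<'E'
from plan import *
plan([.66,.04,.33],-17,step=38,hand=1)
E
```

```text
8 [[1,[-34.9,-7.0,-8.6],-2.12],[1,[-34.6,-8.3,-8.6],-2.12],[1,[-34.3,-9.6,-8.6],-2.12],[1,[-33.9,-10.8,-8.6],-2.12],[1,[-33.5,-12.1,-8.6],-2.12],[1,[-33.0,-13.3,-8.6],-2.12],[1,[-32.5,-14.5,-8.6],-2.12],[1,[-31.9,-15.7,-8.6],-2.12]]
```

```bash
python3 - <<'E'
from plan import *
plan([.63,.10,.26],-18,step=38,hand=1)
E
```

```text
10 [[1,[-33.7,-13.2,-5.3],-1.8],[1,[-33.2,-14.3,-5.3],-1.8],[1,[-32.8,-15.3,-5.3],-1.8],[1,[-32.3,-16.4,-5.3],-1.8],[1,[-31.7,-17.4,-5.3],-1.8],[1,[-31.2,-18.4,-5.3],-1.8],[1,[-30.6,-19.3,-5.3],-1.8],[1,[-30.0,-20.3,-5.3],-1.8],[1,[-29.3,-21.2,-5.3],-1.8],[1,[-28.6,-22.1,-5.3],-1.8]]
```

Request:
{"name": "apply_moves", "arguments": {
  "series": [
    [1,[-25,-10,-5],-1.8],
    [1,[-33,-14,-5],-1.8],
    [1,[-33,-15,-5],-1.8],
    [1,[-32,-16,-5],-1.8],
    [1,[-32,-17,-5],-1.8],
    [1,[-31,-18,-5],-1.8],
    [1,[-31,-19,-5],-1.8],
    [1,[-30,-20,-5],-1.8],
    [1,[-29,-21,-5],-1.8],
    [1,[-28,-22,-5],-1.8],
    [1,[0,0,0],0]
  ]
}}

```text
time: 13.55
ee_pos: [0.628, 0.0977, 0.2778]
tool_rot: [[0.995, -0.01, 0.1], [0.053, -0.79, -0.611], [0.085, 0.613, -0.785]]
wrist_force: [0.2, 0.5, -2.4]
width: 0.007
```

```bash
python3 ori.py | head -3; python3 -c "
from lk import *
look('wrist','4');look('scene','4');look('top','4')"
```

```text
t 13.55 p [0.628  0.0977 0.2778] q [ 22.5  25.2  76.2 -37.1  89.1 115.3] w 0.007 F [ 0.2  0.5 -2.4]
tilt 38.27 az z -80.7 az y -90.74 yz 0.613
plate lean 36.94 n az -90.62 y az 1.33 roll(y elev) 2.67
```

View pics/wrist4.png

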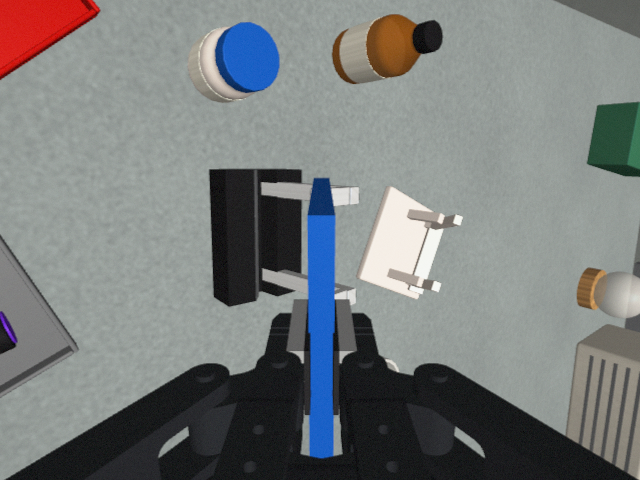

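View pics/scene4.png

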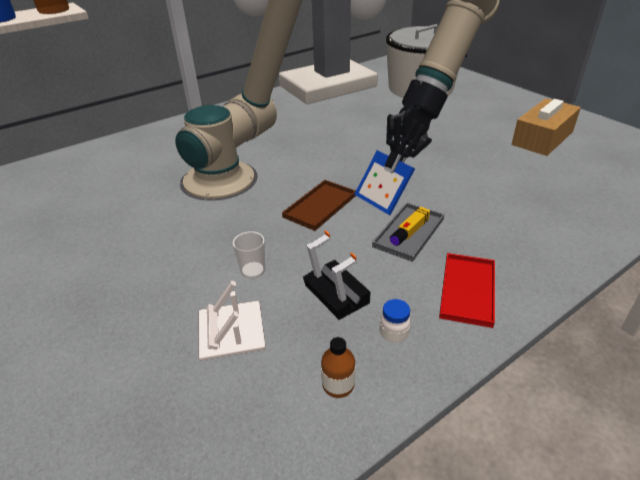

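View pics/top4.png

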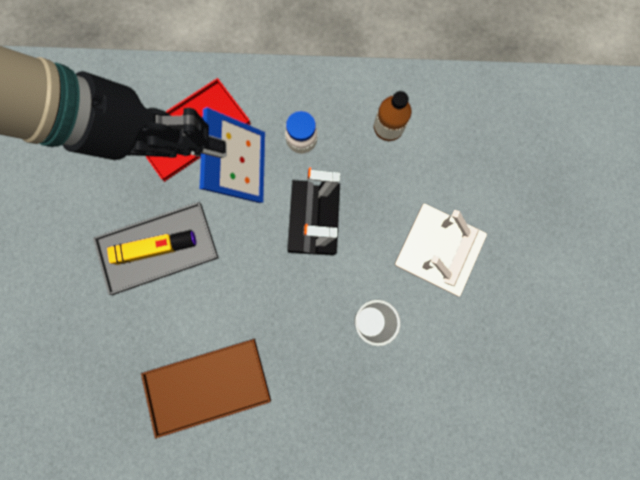

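```bash
cat > pm.py <<'E'
from lk import *
def platefit(n,tag,box):
    s,d=pickle.load(open(f"{n}{tag}.pkl","rb"));P=cloud(d,s);R=s["tool_rot"];p=s["ee_pos"]
    Q=(P-p)@R;v,u=np.mgrid[:480,:640];hsv=cv2.cvtColor(d["pixels"],cv2.COLOR_RGB2HSV);H,S,V=[hsv[...,i].astype(int) for i in range(3)]
    b=(abs(Q[...,1])<.012)&(abs(Q[...,0])<.075)&(Q[...,2]>-.04)&(Q[...,2]<.1)&(u>box[0])&(u<box[1])&(v>box[2])&(v<box[3])&(V>60)
    q=Q[b];pl=np.linalg.lstsq(np.c_[q[:,[0,2]],np.ones(len(q))],q[:,1],rcond=None)[0]
    r=cv2.minAreaRect((q[:,[0,2]]*1000).astype(np.float32))
    print(n,b.sum(),"plane",pl,"rect",r,"\n",cv2.boxPoints(r).round(1).tolist())
if __name__=="__main__":
    platefit("scene","4",(350,420,140,220));platefit("top","4",(195,275,95,210))
    s,d=pickle.load(open("top4.pkl","rb"))
    # stand corners (front top edges) by contour of dark at z .036
    for n in("top","scene"):
        s,d=pickle.load(open(n+"4.pkl","rb"));P=cloud(d,s);hsv=cv2.cvtColor(d["pixels"],cv2.COLOR_RGB2HSV)
        m=(hsv[...,2]<45)&(P[...,2]>.028)&(P[...,2]<.042)&(abs(P[...,0]-.609)<.085)&(abs(P[...,1]+.023)<.065)
        q=P[m];q=q+0;r=cv2.minAreaRect((q[:,:2]*1000).astype(np.float32));print(n,"stand",r)
        m=(P[...,2]>.12)&(P[...,2]<.136)&(abs(P[...,0]-.609)<.085)&(abs(P[...,1]+.023)<.065)
        nn,L,st,c=cv2.connectedComponentsWithStats(m.astype(np.uint8))
        for i in range(1,nn):
            if st[i,4]>40:q=P[L==i];print("hook",cv2.minAreaRect((q[:,:2]*1000).astype(np.float32)),np.median(q[:,2]))
E
python3 pm.py
```

```text
scene 2125 plane [-0.0064 -0.0128  0.0025] rect ((-4.170223236083984, 17.989459991455078), (105.12273406982422, 109.7188949584961), 3.534090757369995) 
 [[-60.0, 69.5], [-53.20000076293945, -40.0], [51.70000076293945, -33.5], [44.900001525878906, 76.0]]
top 4547 plane [ 0.0044 -0.0079  0.0037] rect ((-5.068859100341797, 17.74224853515625), (101.24801635742188, 109.16815948486328), 3.3034496307373047) 
 [[-58.79999923706055, 69.30000305175781], [-52.5, -39.70000076293945], [48.599998474121094, -33.79999923706055], [42.29999923706055, 75.19999694824219]]
top stand ((606.9863891601562, -22.669048309326172), (84.25271606445312, 128.9665069580078), 88.12715148925781)
hook ((652.6910400390625, -35.15868377685547), (52.11674880981445, 15.551326751708984), 88.10992431640625) 0.1291530835532081
hook ((561.833984375, -31.98248291015625), (51.88104248046875, 15.36593246459961), 88.4915542602539) 0.12916212532092353
scene stand ((610.571533203125, -23.631423950195312), (88.3724594116211, 128.99813842773438), 88.01203155517578)
hook ((562.914306640625, -34.70682907104492), (51.077091217041016, 17.41217041015625), 87.55860137939453) 0.12713465015930225
hook ((654.24169921875, -35.390220642089844), (18.707000732421875, 53.732582092285156), 0.8568155169487) 0.12697233355222848
```

```bash
cat > ft.py <<'E'
from lk import *
C=np.array([.6085,-.0232]);A=np.radians(-91.9);ux=np.array([np.cos(A),np.sin(A)]);uy=np.array([-ux[1],ux[0]])
FT=np.array([-.008,-.0015,.0715])
def W(x,y,z): return np.r_[C+ux*x/1000+uy*y/1000,z/1000]
def S(p): q=p[:2]-C;return np.array([q@ux,q@uy,p[2]])*1000
def foot():
    s=arm.get_state();return S(s["ee_pos"]+s["tool_rot"]@FT)
def go(x,y,z,spin=0,step=38,hand=1,n=None):
    s=arm.get_state();R=s["tool_rot"];R2=R@Ro.from_euler('z',spin,degrees=True).as_matrix()
    plan(W(x,y,z)-R2@FT,spin,step,hand,n)
def st():
    show();s=arm.get_state();R=s["tool_rot"]
    yt=np.array([.998,0,.06]);y=R@yt;n=R@[0,1,.02]
    print("foot in stand",foot(),"lean",np.degrees(np.arcsin(n[2])).round(2),"y az err",(np.degrees(np.arctan2(y[1],y[0]))+1.9).round(2),"elev",np.degrees(np.arcsin(y[2])).round(2))
E
python3 -c "
from ft import *
st();go(-52,0,100,1.5)"
```

```text
t 13.7 p [0.6327 0.095  0.2801] q [ 22.3  25.3  75.8 -37.3  89.  115.3] w 0.0072 F [ 0.6 -0.8 -2.5]
tilt 38.43 az z -80.4 az y -91.23 yz 0.615
foot in stand [-75.9526  21.2434 222.4056] lean 36.8 y az err 2.69 elev 2.59
4 [[1,[-8.6,-14.1,27.0],0.38],[1,[-8.7,-14.0,27.0],0.38],[1,[-8.8,-14.0,27.0],0.38],[1,[-8.9,-13.9,27.0],0.38]]
```

Request:
{"name": "apply_moves", "arguments": {
  "series": [
    [1,[-8,-14,20],0.4],
    [1,[-9,-14,27],0.4],
    [1,[-9,-14,27],0.4],
    [1,[-9,-14,27],0.4],
    [1,[0,0,0],0]
  ]
}}

```text
time: 14.2
ee_pos: [0.6201, 0.0732, 0.1667]
tool_rot: [[0.991, -0.061, 0.12], [0.025, -0.793, -0.608], [0.132, 0.606, -0.785]]
wrist_force: [-0.5, -1.1, -2.0]
width: 0.0069
```

```bash
python3 -c "
from ft import *
st()
arm.snapshot('top');st()
look('top','5');look('scene','5');st();go(-52,0,100)"
```

```text
t 14.2 p [0.6201 0.0732 0.1667] q [ 20.9  27.8  88.6 -39.2  75.3 126.4] w 0.0069 F [-0.5 -1.1 -2. ]
tilt 38.32 az z -78.9 az y -94.42 yz 0.606
foot in stand [-54.2896  10.5606 108.6564] lean 36.16 y az err 1.21 elev 4.88
t 14.25 p [0.6223 0.0736 0.1695] q [ 21.   27.7  88.4 -39.3  75.3 126.4] w 0.0066 F [ 1.1 -0.  -1. ]
tilt 38.39 az z -78.4 az y -94.58 yz 0.606
foot in stand [-54.7228  13.1249 111.4715] lean 36.15 y az err 1.28 elev 5.18
t 14.35 p [0.6241 0.0748 0.1723] q [ 21.   27.6  88.1 -39.3  75.4 126.4] w 0.0069 F [-0.1 -0.1 -1.6]
tilt 38.36 az z -77.9 az y -94.77 yz 0.604
foot in stand [-56.1132  15.1818 114.1574] lean 36.03 y az err 1.32 elev 5.5
1 [[1,[-17.3,-4.7,11.3],0.0]]
```

```bash
python3 -c "
from ft import *
for i in range(5):
    arm.snapshot('top');s=arm.get_state();print(s['ee_pos'],s['tool_rot'][:,2],s['qpos'],s['joint_velocities'])"
```

```text
[0.6241 0.0751 0.1726] [ 0.1301 -0.6064 -0.7844] [ 21.0411  27.5303  88.1184 -39.2923  75.3603 126.417 ] [ 0.3699 -0.4535  0.0747  0.3825 -0.1346  0.2143]
[0.6238 0.0753 0.1725] [ 0.1302 -0.6062 -0.7846] [ 21.0591  27.5147  88.1392 -39.2756  75.3561 126.4263] [ 0.2449 -0.1588  0.5851  0.3354 -0.0915  0.1602]
[0.6234 0.0754 0.1723] [ 0.1298 -0.6062 -0.7847] [ 21.0737  27.5133  88.1791 -39.263   75.3528 126.4358] [ 0.257   0.009   0.8598  0.2017 -0.1933  0.1319]
[0.6231 0.0755 0.172 ] [ 0.1293 -0.6063 -0.7847] [ 21.0856  27.516   88.2181 -39.2528  75.3517 126.441 ] [ 0.2207  0.1266  0.7909  0.0987 -0.1562  0.0747]
[0.6228 0.0755 0.1716] [ 0.1288 -0.6064 -0.7847] [ 21.0918  27.5267  88.2562 -39.2482  75.3441 126.4469] [ 0.1187  0.1503  0.676   0.1285 -0.0729  0.0205]
```

```bash
python3 - <<'E'
from h import *
s,d=pickle.load(open("scene0.pkl","rb"));P=cloud(d,s)
m=(d["z_map"]>0)&(P[...,2]>.05)&(P[...,2]<1.2)&(P[...,0]>-1.6)
q=P[m]
import collections
c=collections.defaultdict(list)
for p in q: c[(round(p[0]*5)/5,round(p[1]*5)/5)].append(p[2])
for k in sorted(c):
    if len(c[k])>40 and k[1]>-.7: print(k,len(c[k]),"z",round(min(c[k]),2),round(max(c[k]),2))
E
```

```text
(-0.6, -0.4) 5111 z 0.05 0.46
(-0.6, -0.2) 7324 z 0.05 0.45
(-0.6, 0.0) 6614 z 0.05 0.42
(-0.6, 0.2) 1311 z 0.05 0.4
(-0.6, 0.4) 2614 z 0.05 0.36
(-0.6, 0.6) 2869 z 0.05 0.33
(-0.6, 0.8) 359 z 0.05 0.31
(-0.6, 1.0) 968 z 0.05 0.21
(-0.6, 1.2) 1003 z 0.05 0.24
(-0.6, 1.4) 86 z 0.1 0.22
(-0.4, -0.4) 670 z 0.12 0.48
(-0.4, -0.2) 1239 z 0.41 0.46
(-0.4, 0.2) 1263 z 0.05 0.4
(-0.4, 0.4) 474 z 0.13 0.39
(-0.4, 0.6) 2313 z 0.05 0.34
(-0.4, 0.8) 1488 z 0.05 0.34
(-0.4, 1.2) 118 z 0.12 0.25
(-0.4, 1.4) 744 z 0.11 0.25
(-0.2, 0.6) 229 z 0.05 0.06
(-0.2, 0.8) 1309 z 0.05 0.33
(-0.2, 1.0) 574 z 0.2 0.31
(-0.2, 1.2) 214 z 0.05 0.28
(-0.2, 1.4) 1432 z 0.05 0.28
(-0.2, 2.4) 188 z 0.05 0.12
(0.0, 0.0) 2412 z 0.05 0.22
(0.0, 0.8) 1365 z 0.05 0.21
(0.0, 1.0) 1605 z 0.05 0.21
(0.0, 1.2) 341 z 0.05 0.32
(0.0, 1.4) 2536 z 0.05 0.32
(0.0, 2.4) 348 z 0.05 0.13
(0.2, -0.6) 78 z 0.25 0.32
(0.2, -0.4) 647 z 0.24 0.35
(0.2, -0.2) 193 z 0.5 0.55
(0.2, 0.0) 7758 z 0.07 0.55
(0.2, 0.2) 74 z 0.1 0.18
(0.2, 1.2) 454 z 0.05 0.35
(0.2, 1.4) 3574 z 0.05 0.35
(0.4, -0.2) 740 z 0.05 0.09
(0.4, 0.0) 76 z 0.05 0.09
(0.4, 0.8) 448 z 0.05 0.09
(0.4, 1.0) 907 z 0.05 0.12
(0.4, 1.2) 129 z 0.05 0.36
(0.4, 1.4) 1482 z 0.05 0.36
(0.6, -0.2) 1062 z 0.05 0.12
(0.6, 0.0) 766 z 0.05 0.14
(0.6, 0.8) 171 z 0.05 0.09
(0.6, 1.0) 216 z 0.05 0.09
(0.8, -0.2) 1141 z 0.05 0.12
(0.8, 0.0) 560 z 0.05 0.07
```

```bash
cat >> ft.py <<'E'
def gp():
    s=arm.get_state();return S(s["ee_pos"]-.019*s["tool_rot"][:,2])
def gogp(x,y,z,spin=0,step=20,hand=1,n=None):
    s=arm.get_state();plan(W(x,y,z)+.019*s["tool_rot"][:,2],spin,step,hand,n)
def stg():
    show();s=arm.get_state();R=s["tool_rot"];n=R[:,1]
    y=R@np.array([.998,0,.06])
    sx=np.r_[ux,0];nx=n@sx
    print("gp",gp().round(1),"lean",np.degrees(np.arctan2(n[2],nx)).round(2),"n az err",(np.degrees(np.arctan2(n[1],n[0]))+91.9).round(2),"elev",np.degrees(np.arcsin(y[2])).round(2),"Fstand",(s["wrist_force"][:2]@ux).round(1),(s["wrist_force"][:2]@uy).round(1),s["wrist_force"][2].round(1))
E
python3 -c "
from ft import *
stg();gogp(-79,2.6,132,-2.4,step=12)"
```

```text
t 14.6 p [0.6228 0.0755 0.1716] q [ 21.1  27.5  88.3 -39.2  75.3 126.4] w 0.0072 F [ 0.1 -0.8 -1.2]
tilt 38.31 az z -78.0 az y -94.69 yz 0.603
gp [-110.5    8.2  186.6] lean 37.15 n az err -2.79 elev 5.42 Fstand 0.8 0.1 -1.2
6 [[1,[-2.5,-1.3,10.2],-0.4],[1,[-2.5,-1.3,10.2],-0.4],[1,[-2.5,-1.3,10.2],-0.4],[1,[-2.5,-1.3,10.2],-0.4],[1,[-2.5,-1.3,10.2],-0.4],[1,[-2.5,-1.4,10.2],-0.4]]
```

Request:
{"name": "apply_moves", "arguments": {
  "series": [
    [1,[-2,-1,10],-0.4],
    [1,[-2,-1,10],-0.4],
    [1,[-2,-1,10],-0.4],
    [1,[-2,-1,10],-0.4],
    [1,[-2,-1,10],-0.4],
    [1,[-2,-1,8],-0.4]
  ]
}}

```text
time: 15.2
ee_pos: [0.619, 0.0427, 0.1182]
tool_rot: [[0.991, -0.021, 0.132], [0.064, -0.793, -0.606], [0.117, 0.609, -0.785]]
wrist_force: [-0.7, 0.2, -1.5]
width: 0.0068
```

```bash
python3 -c "
from ft import *
stg();look('top','6');look('scene','6');look('wrist','6');stg();gogp(-62,2.6,109,0,step=8)"
```

```text
t 15.2 p [0.619  0.0427 0.1182] q [ 18.4  29.2  94.3 -41.7  67.9 127.3] w 0.0068 F [-0.7  0.2 -1.5]
tilt 38.29 az z -77.7 az y -91.49 yz 0.609
gp [-77.7   5.4 133.1] lean 37.49 n az err 0.41 elev 3.99 Fstand -0.2 -0.8 -1.5
t 15.35 p [0.6189 0.0429 0.1186] q [ 18.5  29.2  94.2 -41.7  68.  127.3] w 0.0069 F [ 0.   0.6 -1.8]
tilt 38.3 az z -77.8 az y -91.52 yz 0.609
gp [-77.9   5.4 133.5] lean 37.49 n az err 0.38 elev 3.98 Fstand -0.6 0.0 -1.8
4 [[1,[-1.8,-0.6,7.1],0.0],[1,[-1.8,-0.6,7.1],0.0],[1,[-1.8,-0.6,7.1],0.0],[1,[-1.8,-0.6,7.1],0.0]]
```

View pics/top6.png

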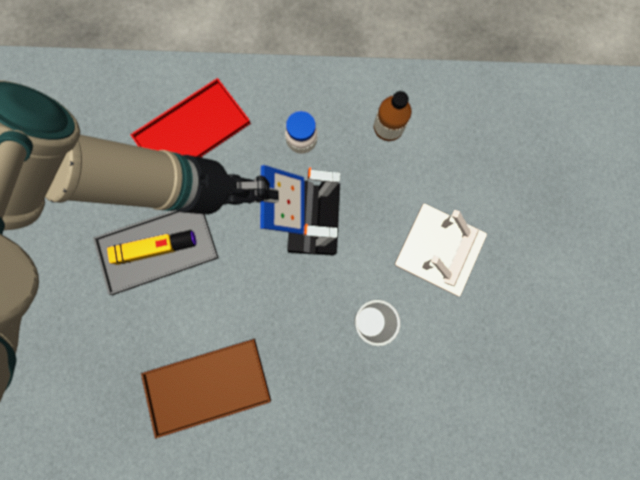

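View pics/scene6.png

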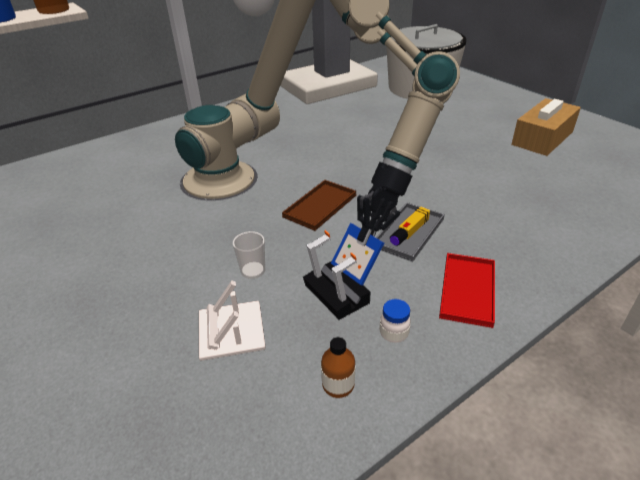

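```bash
python3 - <<'E'
from ft import *
import pickle
for n,box in(("top",(255,312,160,240)),("scene",(325,390,215,290))):
    s,d=pickle.load(open(n+"6.pkl","rb"));P=cloud(d,s);R=s["tool_rot"];p=s["ee_pos"];Q=(P-p)@R
    v,u=np.mgrid[:480,:640];V=d["pixels"].max(-1)
    b=(abs(Q[...,1])<.01)&(abs(Q[...,0])<.075)&(Q[...,2]>-.045)&(Q[...,2]<.09)&(u>box[0])&(u<box[1])&(v>box[2])&(v<box[3])&(V>60)
    q=Q[b];r=cv2.minAreaRect((q[:,[0,2]]*1000).astype(np.float32));B=cv2.boxPoints(r)
    print(n,b.sum(),r,np.median(q[:,1]));print(B.round(1).tolist())
    for c in B:
        w=p+R@np.array([c[0]/1000,np.median(q[:,1])-.004,c[1]/1000]);print("  stand",S(w).round(1))
E
```

```text
top 2341 ((-9.120567321777344, 27.178489685058594), (107.79039001464844, 130.21861267089844), 3.511587619781494) 0.003300329723615847
[[-66.9000015258789, 88.9000015258789], [-58.900001525878906, -41.099998474121094], [48.70000076293945, -34.5], [40.70000076293945, 95.5]]
  stand [ -7.  -44.4  40.2]
  stand [-85.8 -56.2 143.1]
  stand [-92.3  51.2 150.5]
  stand [-13.4  63.   47.6]
scene 1597 ((-12.283424377441406, 27.350116729736328), (119.36669921875, 129.57305908203125), 2.2984495162963867) 0.002302870167339605
[[-74.5, 89.69999694824219], [-69.30000305175781, -39.79999923706055], [50.0, -35.0], [44.79999923706055, 94.5]]
  stand [ -5.8 -53.2  37. ]
  stand [-84.2 -67.3 139.2]
  stand [-92.7  51.4 149. ]
  stand [-14.3  65.5  46.8]
```

Request:
{"name": "apply_moves", "arguments": {
  "series": [
    [1,[-2,-0.5,7],0],
    [1,[-2,-0.5,7],0],
    [1,[-2,-0.5,7],0],
    [1,[-1.5,-0.5,5],0],
    [1,[0,0,0],0]
  ]
}}

```text
time: 15.85
ee_pos: [0.6157, 0.0278, 0.0952]
tool_rot: [[0.991, -0.022, 0.134], [0.064, -0.794, -0.605], [0.119, 0.608, -0.785]]
wrist_force: [0.2, -0.4, -2.4]
width: 0.007
```

```bash
python3 -c "
from ft import *
stg();look('scene','7');stg();print(foot());gogp(-50,2.6,92,0,step=4)"
```

```text
t 15.85 p [0.6157 0.0278 0.0952] q [ 17.2  30.   96.9 -43.2  64.5 129.1] w 0.007 F [ 0.2 -0.4 -2.4]
tilt 38.29 az z -77.5 az y -91.59 yz 0.608
gp [-62.6   2.6 110.1] lean 37.44 n az err 0.31 elev 4.14 Fstand 0.4 0.2 -2.4
t 15.9 p [0.616  0.0279 0.0955] q [ 17.2  30.   96.9 -43.2  64.5 129.1] w 0.0065 F [ 0.2  0.8 -2.8]
tilt 38.29 az z -77.5 az y -91.61 yz 0.608
gp [-62.7   2.9 110.4] lean 37.44 n az err 0.29 elev 4.17 Fstand -0.8 0.2 -2.8
[-8.8506  8.937  37.5203]
6 [[1,[-0.6,-0.2,3.7],0.0],[1,[-0.6,-0.2,3.7],0.0],[1,[-0.6,-0.2,3.7],0.0],[1,[-0.6,-0.2,3.7],0.0],[1,[-0.6,-0.2,3.7],0.0],[1,[-0.6,-0.2,3.7],0.0]]
```

```bash
python3 -c "
import cv2
i=cv2.imread('pics/scene7.png')[200:330,280:440];cv2.imwrite('pics/scene7c.png',cv2.resize(i,None,fx=4.5,fy=4.5,interpolation=cv2.INTER_CUBIC))"
```

```text
(no output)
```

View pics/scene7c.png

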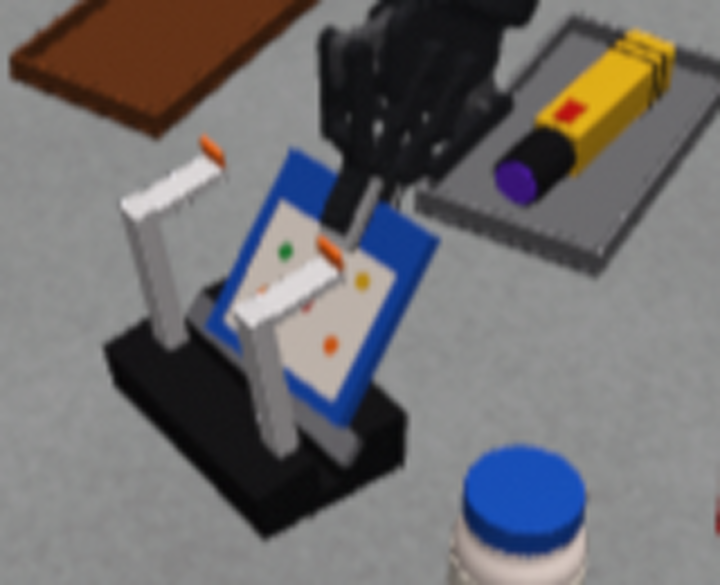

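Request:
{"name": "apply_moves", "arguments": {
  "series": [
    [1,[-0.5,0.8,4],0],
    [1,[-0.5,0.2,4],0],
    [1,[-0.5,0,4],0]
  ]
}}

```text
time: 16.2
ee_pos: [0.6172, 0.0199, 0.0869]
tool_rot: [[0.99, -0.023, 0.137], [0.065, -0.794, -0.604], [0.123, 0.607, -0.785]]
wrist_force: [-0.6, -0.2, -1.2]
width: 0.0068
```

```bash
python3 -c "
from ft import *
stg();print(foot())"
```

```text
t 16.2 p [0.6172 0.0199 0.0869] q [ 16.5  30.3  97.8 -43.9  63.1 129.7] w 0.0068 F [-0.6 -0.2 -1.2]
tilt 38.29 az z -77.2 az y -91.66 yz 0.607
gp [-54.7   4.3 101.8] lean 37.4 n az err 0.24 elev 4.31 Fstand 0.2 -0.6 -1.2
[-0.9058 10.5477 28.8562]
```

Request:
{"name": "apply_moves", "arguments": {
  "series": [
    [1,[-1.5,-0.8,3],0],
    [1,[-1,-0.4,3],0],
    [1,[-0.5,0,3],0]
  ]
}}

```text
time: 16.5
ee_pos: [0.6177, 0.0182, 0.079]
tool_rot: [[0.989, -0.027, 0.142], [0.065, -0.798, -0.599], [0.13, 0.602, -0.788]]
wrist_force: [-1.7, 9.0, 10.2]
width: 0.007
```

```bash
python3 -c "
from ft import *
stg();print(foot())"
```

```text
t 16.5 p [0.6177 0.0182 0.079 ] q [ 16.2  30.6  98.5 -44.3  61.7 130.5] w 0.007 F [-1.7  9.  10.2]
tilt 38.01 az z -76.6 az y -91.92 yz 0.602
gp [-52.9   4.7  94. ] lean 37.01 n az err -0.02 elev 4.71 Fstand -8.9 -2.0 10.2
[ 0.4096 11.4993 20.744 ]
```

Request:
{"name": "apply_moves", "arguments": {
  "series": [
    [1,[-1,-0.5,2],0],
    [1,[-1,0,2],0]
  ]
}}

```text
time: 16.7
ee_pos: [0.6181, 0.0179, 0.0789]
tool_rot: [[0.989, -0.03, 0.148], [0.065, -0.799, -0.598], [0.136, 0.601, -0.787]]
wrist_force: [-2.0, 7.5, 9.2]
width: 0.0069
```

```bash
python3 -c "
from ft import *
stg();print(foot());look('scene','8');look('wrist','8')
import cv2
i=cv2.imread('pics/scene8.png')[200:330,280:440];cv2.imwrite('pics/scene8c.png',cv2.resize(i,None,fx=4.5,fy=4.5,interpolation=cv2.INTER_CUBIC))"
```

```text
t 16.7 p [0.6181 0.0179 0.0789] q [ 16.2  30.5  98.7 -44.6  61.4 131. ] w 0.0069 F [-2.   7.5  9.2]
tilt 38.05 az z -76.1 az y -92.18 yz 0.601
gp [-52.7   5.   93.9] lean 36.95 n az err -0.28 elev 5.09 Fstand -7.4 -2.3 9.2
[ 0.5857 12.318  20.5975]
```

View pics/scene8c.png

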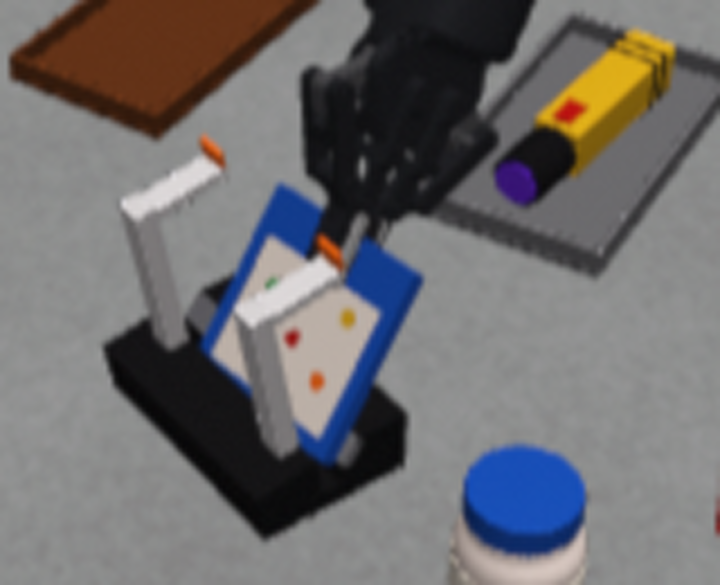

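View pics/wrist8.png

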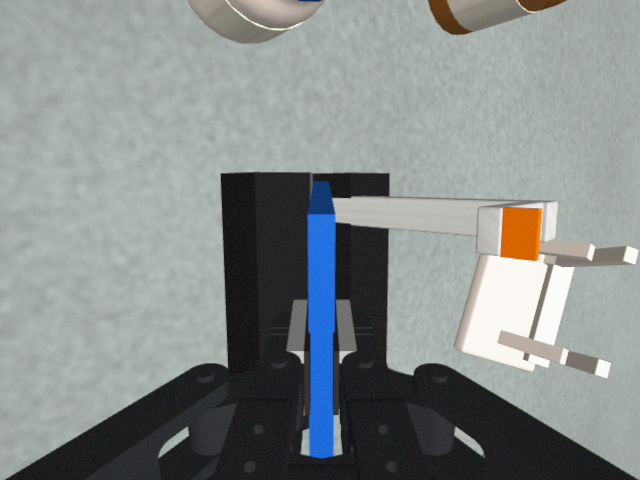

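Request:
{"name": "apply_moves", "arguments": {
  "series": [
    [1,[-3,0,5],0],
    [1,[-3,0,5],0]
  ]
}}

```text
time: 17.0
ee_pos: [0.6221, 0.0162, 0.0775]
tool_rot: [[0.985, -0.036, 0.169], [0.073, -0.801, -0.594], [0.156, 0.597, -0.787]]
wrist_force: [0.5, 10.6, 12.2]
width: 0.0071
```

```bash
python3 -c "
from ft import *
stg();print(foot())"
```

```text
t 17.0 p [0.6221 0.0162 0.0775] q [ 16.   30.4  99.4 -45.6  59.8 132. ] w 0.0071 F [ 0.5 10.6 12.2]
tilt 38.12 az z -74.2 az y -92.55 yz 0.597
gp [-51.    8.8  92.5] lean 36.67 n az err -0.65 elev 6.24 Fstand -10.6 0.1 12.2
[ 1.8006 17.9383 19.1173]
```

Request:
{"name": "apply_moves", "arguments": {
  "series": [
    [1,[-3,0,-4],0],
    [1,[-6,0,-2],0],
    [1,[-6,0,0],0],
    [1,[-4,0,0],0]
  ]
}}

```text
time: 17.4
ee_pos: [0.6013, 0.0185, 0.08]
tool_rot: [[0.985, -0.036, 0.17], [0.073, -0.801, -0.594], [0.158, 0.598, -0.786]]
wrist_force: [0.0, -0.5, -1.8]
width: 0.0073
```

```bash
python3 -c "
from ft import *
stg();print(foot())"
```

```text
t 17.4 p [0.6013 0.0185 0.08  ] q [ 16.8  29.  101.8 -45.8  59.5 133.4] w 0.0073 F [ 0.  -0.5 -1.8]
tilt 38.17 az z -74.0 az y -92.58 yz 0.598
gp [-52.6 -12.1  95. ] lean 36.7 n az err -0.68 elev 6.32 Fstand 0.5 0.1 -1.8
[ 0.2295 -2.8406 21.6792]
```

```bash
cat > sc.py <<'E'
import sys
from ft import *
t=sys.argv[1];look('scene',t)
i=cv2.imread(f'pics/scene{t}.png')[200:330,280:440];cv2.imwrite(f'pics/scene{t}c.png',cv2.resize(i,None,fx=4.5,fy=4.5,interpolation=cv2.INTER_CUBIC))
E
python3 sc.py 9
```

```text
(no output)
```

View pics/scene9c.png

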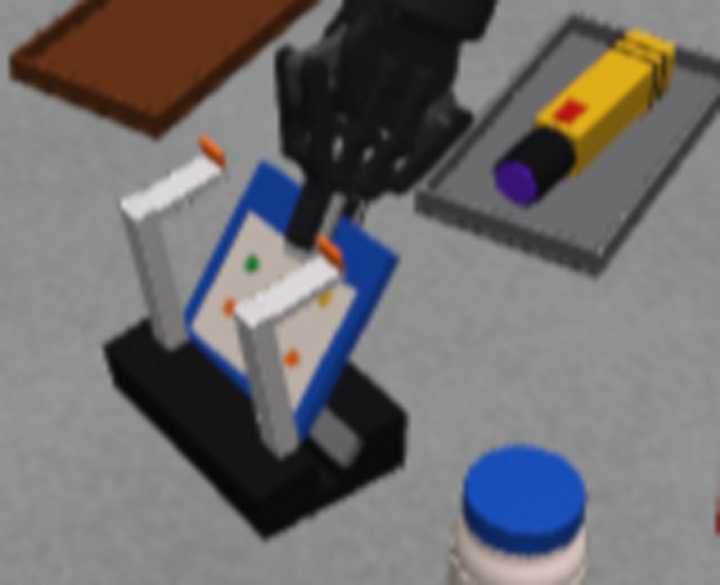

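Request:
{"name": "apply_moves", "arguments": {
  "series": [
    [1,[1,0,2.5],0],
    [1,[1,0,1.5],0]
  ]
}}

```text
time: 17.65
ee_pos: [0.603, 0.0166, 0.0774]
tool_rot: [[0.985, -0.036, 0.169], [0.073, -0.801, -0.594], [0.157, 0.597, -0.786]]
wrist_force: [-2.6, 6.2, 7.4]
width: 0.0066
```

```bash
python3 -c "
from ft import *
stg();print(foot())"
```

```text
t 17.65 p [0.603  0.0166 0.0774] q [ 16.5  29.2 101.8 -46.   59.2 133.4] w 0.0066 F [-2.6  6.2  7.4]
tilt 38.14 az z -74.1 az y -92.58 yz 0.597
gp [-50.8 -10.4  92.3] lean 36.68 n az err -0.68 elev 6.29 Fstand -6.1 -2.8 7.4
[ 2.0482 -1.1958 18.9976]
```

Request:
{"name": "apply_moves", "arguments": {
  "series": [
    [0.88,[0,1,0],0],
    [0.85,[0,1.5,0],0]
  ]
}}

```text
time: 17.85
ee_pos: [0.6035, 0.0144, 0.079]
tool_rot: [[0.985, -0.036, 0.17], [0.073, -0.801, -0.594], [0.157, 0.598, -0.786]]
wrist_force: [-0.3, 1.1, 1.0]
width: 0.0127
```

```bash
python3 -c "
from ft import *
stg();print(foot())";python3 sc.py 10
```

```text
t 17.85 p [0.6035 0.0144 0.079 ] q [ 16.3  29.1 101.8 -46.   59.2 133.2] w 0.0127 F [-0.3  1.1  1. ]
tilt 38.18 az z -74.1 az y -92.57 yz 0.598
gp [-48.6  -9.8  93.9] lean 36.71 n az err -0.67 elev 6.31 Fstand -1.1 -0.3 1.0
[ 4.3123 -0.4912 20.592 ]
```

View pics/scene10c.png

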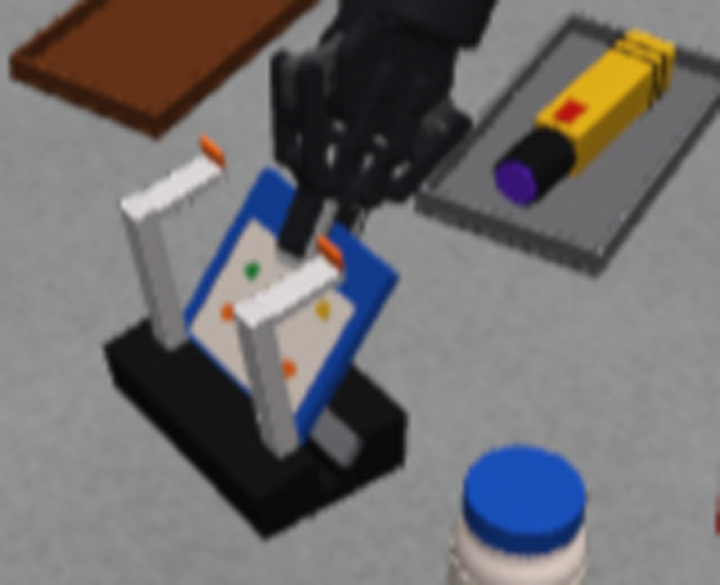

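```bash
cat > pf.py <<'E'
import sys
from ft import *
def pf(n,t,box):
    s,d=pickle.load(open(f"{n}{t}.pkl","rb"));P=cloud(d,s);v,u=np.mgrid[:480,:640]
    hsv=cv2.cvtColor(d["pixels"],cv2.COLOR_RGB2HSV);H,Sa,V=[hsv[...,i].astype(int) for i in range(3)]
    m=(u>box[0])&(u<box[1])&(v>box[2])&(v<box[3])&(H>105)&(H<125)&(Sa>130)&(V>70)
    nn,L,st_,c=cv2.connectedComponentsWithStats(m.astype(np.uint8));
    q=P[m];q=np.c_[(q[:,:2]-C)@ux,(q[:,:2]-C)@uy,q[:,2]]*1000
    k=(abs(q[:,1])<75)&(q[:,0]>-110)&(q[:,0]<50)&(q[:,2]>5)&(q[:,2]<140);q=q[k]
    # plane x = a y + b z + c
    w=np.ones(len(q),bool)
    for _ in range(8):
        A=np.c_[q[:,1:],np.ones(len(q))];pl=np.linalg.lstsq(A[w],q[w,0],rcond=None)[0];r=q[:,0]-A@pl;w=abs(r)<max(2.5,1.5*np.std(r[w]))if _<4 else abs(r)<3
    lean=np.degrees(np.arctan(-pl[1]));yaw=np.degrees(np.arctan(pl[0]))
    th=np.radians(lean);ez=np.array([-np.sin(th),0,np.cos(th)]);e=np.c_[q[w][:,1],(q[w])@ez]
    rr=cv2.minAreaRect(e.astype(np.float32));B=cv2.boxPoints(rr)
    print(n,t,w.sum(),"lean",lean.round(2),"yaw",yaw.round(2),"x at z50",(pl[1]*50+pl[2]).round(1),"rect(y,along)",np.round(rr[0],1),np.round(rr[1],1),round(rr[2],2));print(B.round(1).tolist())
    lo=sorted(B.tolist(),key=lambda b:b[1])[:2]
    for b in lo:
        # point on plane with y, along
        z=(b[1]+np.sin(th)*(pl[0]*b[0]+pl[2]))/(np.cos(th)-np.sin(th)*pl[1]);x=pl[0]*b[0]+pl[1]*z+pl[2];print("  foot corner (upper face)",round(x,1),round(b[0],1),round(z,1))
if __name__=="__main__": pf(sys.argv[1],sys.argv[2],[int(a) for a in sys.argv[3:7]])
E
python3 pf.py scene 9 315 375 225 305;python3 pf.py scene 10 315 375 225 305
```

```text
scene 9 409 lean 36.45 yaw 0.51 x at z50 -15.5 rect(y,along) [-11.   67.3] [102.9  99.3] 2.79
[[-64.80000305175781, 114.4000015258789], [-60.0, 15.199999809265137], [42.900001525878906, 20.200000762939453], [38.0, 119.5]]
  foot corner (upper face) 4.5 -60.0 22.2
  foot corner (upper face) 2.1 42.9 26.7
scene 10 360 lean 35.32 yaw -0.19 x at z50 -16.3 rect(y,along) [-8.7 67.5] [ 92.5 101.4] 89.99
[[-59.5, 21.200000762939453], [42.0, 21.200000762939453], [42.0, 113.69999694824219], [-59.400001525878906, 113.69999694824219]]
  foot corner (upper face) 0.4 42.0 26.3
  foot corner (upper face) 0.6 -59.5 26.5
```

Request:
{"name": "apply_moves", "arguments": {
  "series": [
    [1,[0,0,0],0],
    [1,[0,0,0],0],
    [1,[0,0,-3],0],
    [1,[4.5,0,0.8],0],
    [1,[4.5,0,0.8],0],
    [1,[0,0,0],0]
  ]
}}

```text
time: 18.5
ee_pos: [0.6124, 0.0166, 0.0797]
tool_rot: [[0.985, -0.035, 0.168], [0.072, -0.803, -0.592], [0.156, 0.595, -0.789]]
wrist_force: [-0.5, 0.0, -2.0]
width: 0.0071
```

```bash
python3 -c "
from ft import *
stg()";python3 sc.py 11;python3 pf.py scene 11 315 375 225 305
```

```text
t 18.5 p [0.6124 0.0166 0.0797] q [ 16.2  29.6 100.5 -45.4  59.7 132.3] w 0.0071 F [-0.5  0.  -2. ]
tilt 37.95 az z -74.1 az y -92.53 yz 0.595
gp [-51.   -1.   94.7] lean 36.51 n az err -0.63 elev 6.22 Fstand 0.0 -0.5 -2.0
scene 11 437 lean 36.04 yaw 0.21 x at z50 -15.1 rect(y,along) [-0.7 67. ] [ 96.8 102.5] 89.73
[[-52.20000076293945, 18.799999237060547], [50.29999923706055, 18.299999237060547], [50.70000076293945, 115.0999984741211], [-51.79999923706055, 115.5999984741211]]
  foot corner (upper face) 3.3 50.3 25.0
  foot corner (upper face) 2.7 -52.2 25.3
```

View pics/scene11c.png

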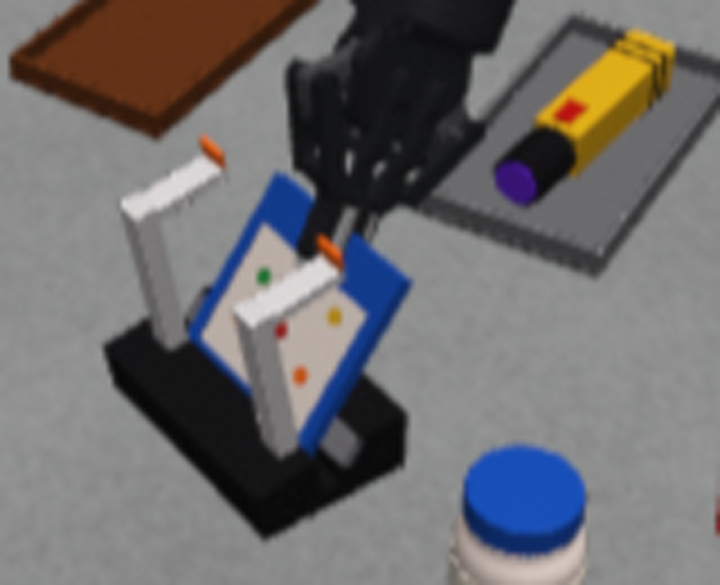

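Request:
{"name": "apply_moves", "arguments": {
  "series": [
    [1,[0,0,2.5],0],
    [0.88,[0,1,0],0],
    [0.84,[0,2,0],0],
    [0.82,[0,5,1],0],
    [0.8,[0,5,1],0],
    [0.78,[0,5,1],0]
  ]
}}

```text
time: 19.15
ee_pos: [0.6127, -0.002, 0.0873]
tool_rot: [[0.985, -0.035, 0.169], [0.073, -0.803, -0.592], [0.157, 0.595, -0.788]]
wrist_force: [-0.5, 0.8, -0.7]
width: 0.0188
```

```bash
python3 -c "
from ft import *
stg()";python3 sc.py 12;python3 pf.py scene 12 315 375 225 305
```

```text
t 19.15 p [ 0.6127 -0.002   0.0873] q [ 14.5  28.6 101.1 -45.9  59.  130.8] w 0.0188 F [-0.5  0.8 -0.7]
tilt 38.0 az z -74.1 az y -92.52 yz 0.595
gp [-32.5  -0.1 102.3] lean 36.55 n az err -0.62 elev 6.26 Fstand -0.8 -0.6 -0.7
scene 12 328 lean 21.55 yaw -0.06 x at z50 -8.5 rect(y,along) [-0.2 68.1] [ 92.7 103.1] 89.13
[[-52.5, 22.5], [50.599998474121094, 21.0], [52.0, 113.69999694824219], [-51.099998474121094, 115.30000305175781]]
  foot corner (upper face) 2.0 50.6 23.3
  foot corner (upper face) 1.5 -52.5 24.8
```

View pics/scene12c.png

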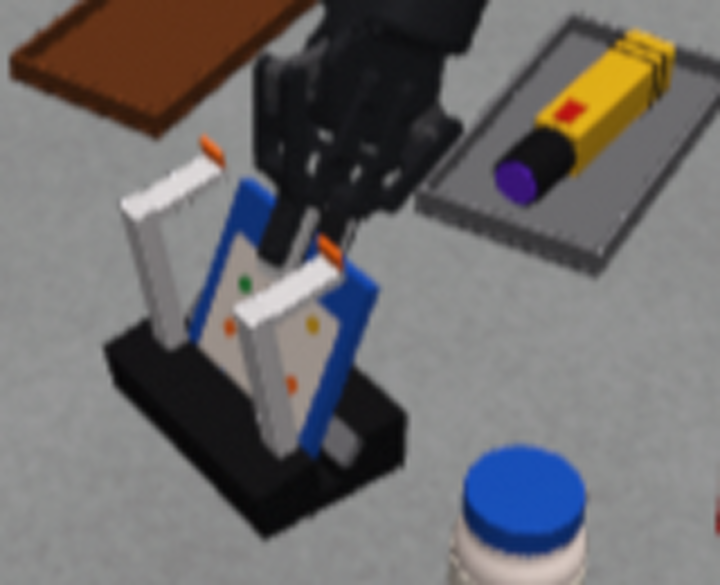

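Request:
{"name": "apply_moves", "arguments": {
  "series": [
    [0.75,[0,5,1.6],0],
    [0.72,[0,5,1.6],0],
    [0.69,[0,5,1.6],0],
    [0.66,[0,5,2],0],
    [0.64,[0,4.5,2],0]
  ]
}}

```text
time: 19.7
ee_pos: [0.6133, -0.0304, 0.0967]
tool_rot: [[0.985, -0.037, 0.169], [0.072, -0.802, -0.593], [0.157, 0.597, -0.787]]
wrist_force: [-0.4, -0.9, 0.1]
width: 0.0307
```

```bash
python3 -c "
from ft import *
stg()";python3 sc.py 13;python3 pf.py scene 13 315 375 225 305
```

```text
t 19.7 p [ 0.6133 -0.0304  0.0967] q [ 11.8  27.4 101.7 -46.6  57.9 128.8] w 0.0307 F [-0.4 -0.9  0.1]
tilt 38.1 az z -74.1 az y -92.61 yz 0.597
gp [ -4.1   1.4 111.7] lean 36.63 n az err -0.71 elev 6.29 Fstand 0.9 -0.4 0.1
scene 13 235 lean 1.22 yaw -0.28 x at z50 3.5 rect(y,along) [ 0.4 69.2] [ 87.7 101.2] 89.47
[[-50.599998474121094, 25.799999237060547], [50.599998474121094, 24.899999618530273], [51.400001525878906, 112.5999984741211], [-49.79999923706055, 113.5]]
  foot corner (upper face) 3.8 50.6 25.0
  foot corner (upper face) 4.3 -50.6 25.9
```

View pics/scene13c.png

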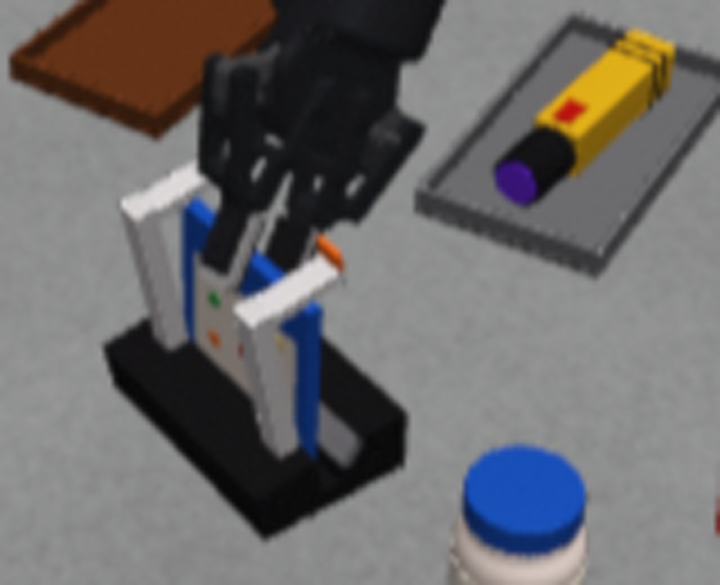

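Request:
{"name": "apply_moves", "arguments": {
  "series": [
    [0.62,[0,4,2.2],0],
    [0.6,[0,4,2.2],0],
    [0.58,[0,4,2.2],0]
  ]
}}

```text
time: 20.05
ee_pos: [0.614, -0.0456, 0.0991]
tool_rot: [[0.985, -0.037, 0.169], [0.072, -0.801, -0.594], [0.157, 0.597, -0.787]]
wrist_force: [-0.6, 0.9, 0.5]
width: 0.0359
```

```bash
python3 -c "
from ft import *
stg()";python3 sc.py 14;python3 pf.py scene 14 315 375 225 305
```

```text
t 20.05 p [ 0.614  -0.0456  0.0991] q [ 10.3  26.9 102.1 -47.   57.2 127.9] w 0.0359 F [-0.6  0.9  0.5]
tilt 38.14 az z -74.2 az y -92.63 yz 0.597
gp [ 11.    2.6 114. ] lean 36.68 n az err -0.73 elev 6.28 Fstand -0.9 -0.6 0.5
scene 14 100 lean -11.24 yaw -3.05 x at z50 9.6 rect(y,along) [24.5 91.4] [ 65.8 120.6] 48.87
[[-42.5, 106.30000305175781], [48.29999923706055, 27.0], [91.5999984741211, 76.5], [0.800000011920929, 155.8000030517578]]
  foot corner (upper face) 2.4 48.3 27.0
  foot corner (upper face) 9.9 91.6 76.0
```

Request:
{"name": "apply_moves", "arguments": {
  "series": [
    [0.58,[0,2.5,1.8],0],
    [0.58,[0,1.5,1],0]
  ]
}}

```text
time: 20.3
ee_pos: [0.6142, -0.0492, 0.0988]
tool_rot: [[0.985, -0.039, 0.169], [0.07, -0.804, -0.59], [0.159, 0.593, -0.789]]
wrist_force: [-4.2, 11.3, 5.5]
width: 0.0359
```

```bash
python3 -c "
from ft import *
stg();look('wrist','15');look('top','15')";python3 sc.py 15;python3 pf.py scene 15 315 375 225 305
```

```text
t 20.3 p [ 0.6142 -0.0492  0.0988] q [  9.8  26.8 102.3 -46.9  56.7 127.6] w 0.0359 F [-4.2 11.3  5.5]
tilt 37.88 az z -74.0 az y -92.74 yz 0.593
gp [ 14.7   3.  113.8] lean 36.38 n az err -0.84 elev 6.37 Fstand -11.2 -4.6 5.5
scene 15 106 lean -10.82 yaw -4.56 x at z50 10.6 rect(y,along) [ 7.2 69. ] [86.6 90.7] 0.81
[[-36.79999923706055, 113.80000305175781], [-35.5, 23.100000381469727], [51.099998474121094, 24.299999237060547], [49.79999923706055, 115.0]]
  foot corner (upper face) 8.1 -35.5 22.0
  foot corner (upper face) 1.6 51.1 24.5
```

View pics/scene15c.png

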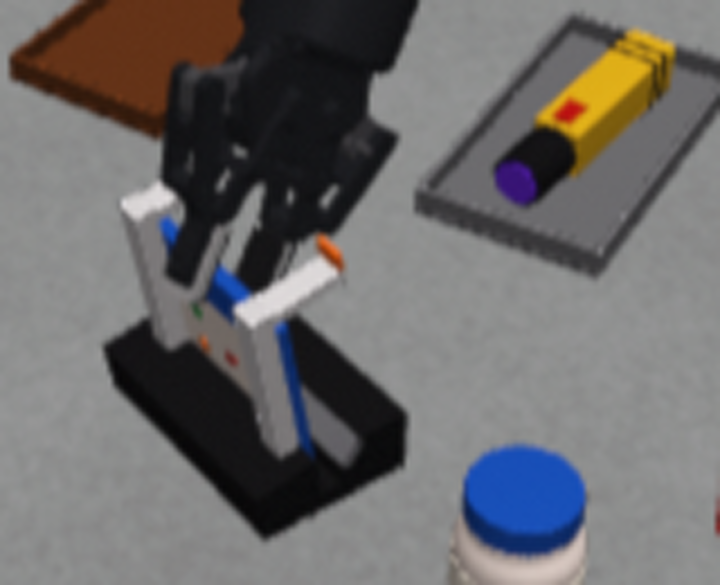

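View pics/wrist15.png

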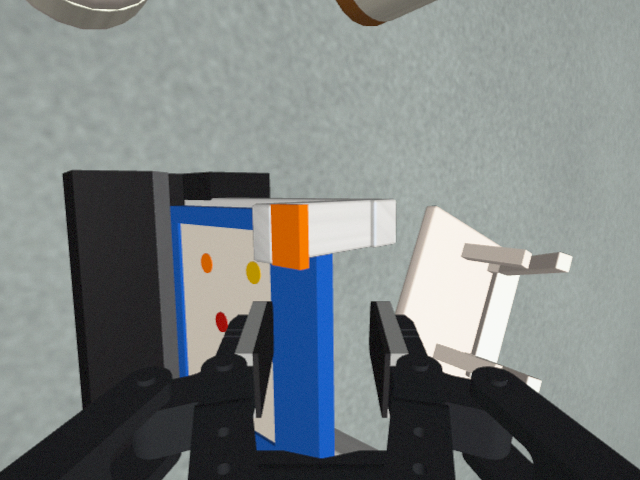

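Request:
{"name": "apply_moves", "arguments": {
  "series": [
    [0.58,[0,-2,-2],0],
    [0.58,[0,-1,-8],0],
    [0.58,[0,0,-15],0],
    [0.58,[0,0,-25],0],
    [0.5,[0,0,-35],0],
    [0.3,[0,0,-40],0],
    [0,[0,0,-40],0]
  ]
}}

```text
time: 21.15
ee_pos: [0.5825, 0.0529, 0.2303]
tool_rot: [[0.987, -0.034, 0.159], [0.067, -0.802, -0.593], [0.148, 0.596, -0.789]]
wrist_force: [0.4, 0.7, 0.0]
width: 0.0702
```

```bash
python3 -c "
from ft import *
stg();look('wrist','16');look('top','16')";python3 sc.py 16;python3 pf.py scene 16 315 375 225 305
```

```text
t 21.15 p [0.5825 0.0529 0.2303] q [ 20.4  20.   91.4 -39.   76.4 121.5] w 0.0702 F [0.4 0.7 0. ]
tilt 37.88 az z -75.0 az y -92.46 yz 0.596
gp [-86.4 -31.9 245.3] lean 36.58 n az err -0.56 elev 5.76 Fstand -0.7 0.4 0.0
scene 16 178 lean -10.55 yaw -3.2 x at z50 9.8 rect(y,along) [ 7.2 69.4] [87.4 90.8] 1.55
[[-37.70000076293945, 113.5999984741211], [-35.29999923706055, 22.899999618530273], [52.099998474121094, 25.200000762939453], [49.599998474121094, 116.0]]
  foot corner (upper face) 6.6 -35.3 22.1
  foot corner (upper face) 2.3 52.1 25.3
```

View pics/scene16c.png

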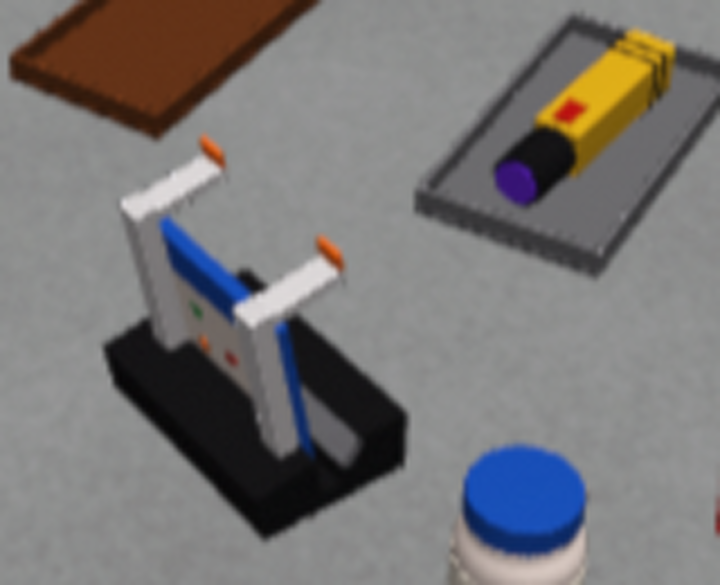

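View pics/wrist16.png

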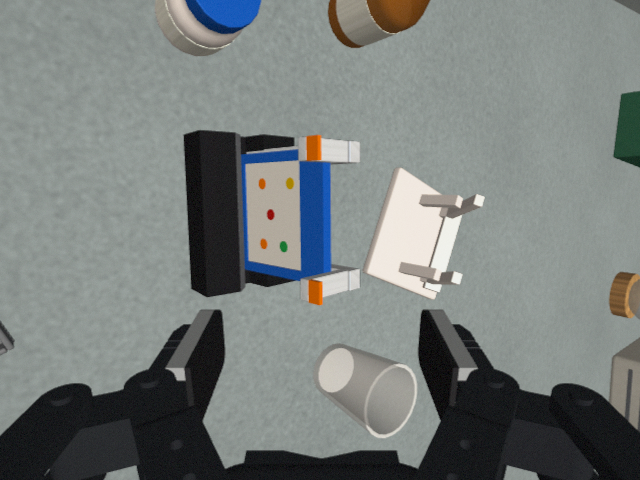

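```bash
python3 - <<'E'
from ft import *
s,d=pickle.load(open("wrist16.pkl","rb"));P=cloud(d,s);v,u=np.mgrid[:480,:640]
hsv=cv2.cvtColor(d["pixels"],cv2.COLOR_RGB2HSV);H,Sa,V=[hsv[...,i].astype(int) for i in range(3)]
m=(H>105)&(H<125)&(Sa>130)&(u>235)&(u<340)&(v>140)&(v<290)
q=P[m];q=np.c_[(q[:,:2]-C)@ux,(q[:,:2]-C)@uy,q[:,2]]*1000
print("z range",np.percentile(q[:,2],[0,1,50,99,100]),"y",np.percentile(q[:,1],[.5,99.5]))
k=q[(q[:,2]<108)]
pl=np.linalg.lstsq(np.c_[k[:,1:],np.ones(len(k))],k[:,0],rcond=None)[0];print("front face x=ay+bz+c",pl,"lean",-np.degrees(np.arctan(pl[1])),"yaw",np.degrees(np.arctan(pl[0])))
top=q[q[:,2]>np.percentile(q[:,2],90)];print("top",top.mean(0))
# hooks orange y
o=(H<14)&(Sa>150)&(u>300)&(u<330)&((v<165)|(v>275))
q=P[o];q=np.c_[(q[:,:2]-C)@ux,(q[:,:2]-C)@uy,q[:,2]]*1000
for a in(q[q[:,1]>0],q[q[:,1]<0]): print("orange",np.median(a,0),np.percentile(a[:,1],[2,98]))
E
```

```text
z range [ 11.0817  17.8962  97.5297 112.7898 354.3442] y [-52.7266  49.9837]
front face x=ay+bz+c [-0.0153  0.1664 -5.0221] lean -9.445995526597656 yaw -0.8764447835989697
top [  6.0814   1.1579 124.551 ]
orange [-13.6249  48.2269 141.3716] [ 39.3769 171.9471]
orange [-13.5546 -44.0741 139.7365] [-51.6333 -36.5476]
```

```bash
python3 - <<'E'
from ft import *
for n,t in(("top","0"),("scene","0"),("scene","16")):
    s,d=pickle.load(open(f"{n}{t}.pkl","rb"));P=cloud(d,s)
    c=np.array([.545,.262]);q=P[...,:2]-c;a=np.radians(-68.7);e=np.array([np.cos(a),np.sin(a)]);f_=np.array([-e[1],e[0]])
    X=q@e;Y=q@f_;Z=P[...,2]
    m=(abs(X)<.094)&(abs(Y)<.049)&(Z>.024)&(Z<.045)
    p=P[m];r=cv2.minAreaRect((p[:,:2]*1000).astype(np.float32));print(n,t,m.sum(),"lamp",np.round(r[0],1),np.round(r[1],1),round(r[2],2),"z",np.percentile(p[:,2],[50,95]))
    hsv=cv2.cvtColor(d["pixels"],cv2.COLOR_RGB2HSV);yl=(hsv[...,0]>20)&(hsv[...,0]<32)&(hsv[...,1]>150)&m
    p=P[yl&(Z>.03)];r=cv2.minAreaRect((p[:,:2]*1000).astype(np.float32));print("  yellow",np.round(r[0],1),np.round(r[1],1),round(r[2],2))
    m=(abs(X)<.11)&(abs(Y)<.065)&(Z>.010)&(Z<.023)&(hsv[...,1]<60)&(hsv[...,2]<130)
    p=P[m];r=cv2.minAreaRect((p[:,:2]*1000).astype(np.float32));print("  tray",np.round(r[0],1),np.round(r[1],1),round(r[2],2))
E
```

```text
top 0 1534 lamp [545.9 264.5] [ 31.3 149.5] 14.53 z [0.0364 0.039 ]
  yellow [540.3 282.8] [ 29.6 111.3] 14.49
  tray [545.6 262.1] [109.6 199.7] 21.36
scene 0 503 lamp [547.8 264.4] [ 32.7 151.6] 13.72 z [0.0341 0.0373]
  yellow [544.6 281.5] [ 30.1 109.9] 14.93
  tray [547.9 262.1] [112.  206.7] 20.73
scene 16 502 lamp [548.2 263.5] [ 32.5 153.3] 15.58 z [0.0342 0.0376]
  yellow [543.9 281. ] [ 29.8 116.2] 15.0
  tray [548.  261.3] [111.2 204.9] 21.03
```

View pics/top16.png

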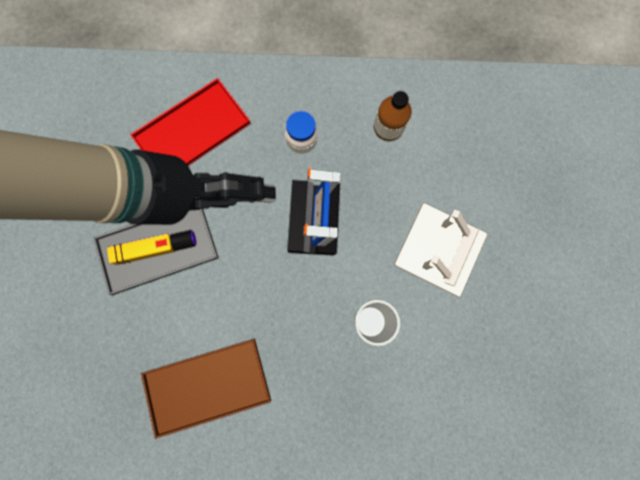

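```bash
python3 - <<'E'
from plan import *
plan([.52,.37,.20],-104,step=26,hand=0)
E
```

```text
13 [[0,[-3.6,-20.8,-13.3],-8.0],[0,[-0.6,-21.1,-13.3],-8.0],[0,[2.3,-21.0,-13.3],-8.0],[0,[5.2,-20.5,-13.3],-8.0],[0,[8.0,-19.5,-13.3],-8.0],[0,[10.6,-18.2,-13.3],-8.0],[0,[13.1,-16.6,-13.3],-8.0],[0,[15.3,-14.6,-13.3],-8.0],[0,[17.1,-12.3,-13.3],-8.0],[0,[18.7,-9.8,-13.3],-8.0],[0,[19.9,-7.1,-13.3],-8.0],[0,[20.7,-4.3,-13.3],-8.0],[0,[21.1,-1.4,-13.3],-8.0]]
```

Request:
{"name": "apply_moves", "arguments": {
  "series": [
    [0,[-4,-21,-13],-8],
    [0,[-1,-21,-13],-8],
    [0,[2,-21,-13],-8],
    [0,[5,-20,-13],-8],
    [0,[8,-20,-13],-8],
    [0,[11,-18,-13],-8],
    [0,[13,-17,-13],-8],
    [0,[15,-15,-13],-8],
    [0,[17,-12,-13],-8],
    [0,[19,-10,-13],-8],
    [0,[20,-7,-13],-8],
    [0,[21,-4,-13],-8],
    [0,[21,-1,-13],-8],
    [0,[0,0,0],0]
  ]
}}

```text
time: 22.7
ee_pos: [0.5026, 0.3667, 0.1815]
tool_rot: [[-0.285, 0.948, 0.14], [0.732, 0.309, -0.607], [-0.619, -0.071, -0.782]]
wrist_force: [0.2, -0.0, -0.5]
width: 0.0855
```

```bash
cat > lp.py <<'E'
from lk import *
import sys
L=np.array([.547,.264]);la=np.radians(-75.3);b=np.array([np.cos(la),np.sin(la),0]);bl=np.array([-b[1],b[0],0])
def ls(zg=.029):
    show();s=arm.get_state();R=s["tool_rot"]
    print("jaw y in (b,bl,z):",(R[:,1]@b).round(3),(R[:,1]@bl).round(3),R[2,1].round(3),"toolz:",(R[:,2]@b).round(3),(R[:,2]@bl).round(3),R[2,2].round(3))
    g=s["ee_pos"]-.019*R[:,2];t=np.r_[L,zg]
    print("delta tool to grasp (mm)",R.T@(t-g)*1000,"gp",g)
if __name__=="__main__": ls()
E
python3 lp.py; python3 -c "
from lk import *
look('wrist','17')"
```

```text
t 22.7 p [0.5026 0.3667 0.1815] q [ 47.1  34.5  73.7 -31.2  95.1  31.4] w 0.0855 F [ 0.2 -0.  -0.5]
tilt 38.55 az z -77.0 az y 18.07 yz -0.071
jaw y in (b,bl,z): -0.059 0.996 -0.071 toolz: 0.623 -0.019 -0.782
delta tool to grasp (mm) [  6.6445  21.1962 206.8366] gp [0.4999 0.3782 0.1964]
```

View pics/wrist17.png

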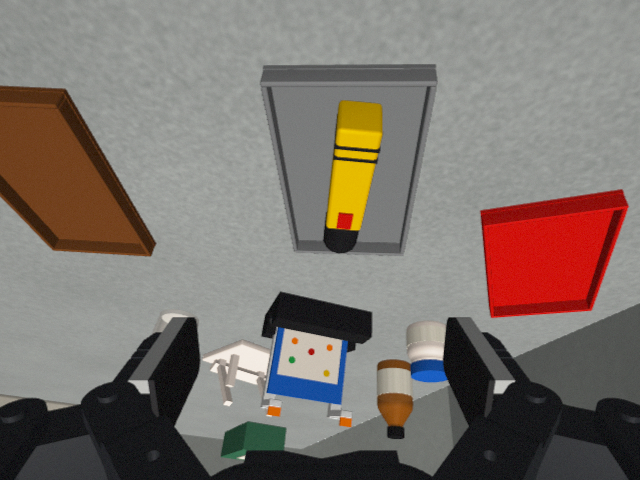

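Request:
{"name": "apply_moves", "arguments": {
  "series": [
    [0.2,[0,5,20],1.3],
    [0.4,[0,6,25],1.3],
    [0.4,[1,5,28],1.3],
    [0.4,[2,4,25],1.1],
    [0.4,[1,1,22],0],
    [0.4,[0,0,0],0]
  ]
}}

```text
time: 23.35
ee_pos: [0.5402, 0.2898, 0.0818]
tool_rot: [[-0.183, 0.974, 0.134], [0.755, 0.227, -0.615], [-0.629, -0.011, -0.777]]
wrist_force: [0.4, 1.2, 1.2]
width: 0.0515
```

```bash
python3 lp.py; python3 -c "
from lk import *
look('wrist','18')"
```

```text
t 23.35 p [0.5402 0.2898 0.0818] q [ 40.7  37.3  84.5 -34.1  81.1  39.8] w 0.0515 F [0.4 1.2 1.2]
tilt 39.02 az z -77.7 az y 13.1 yz -0.011
jaw y in (b,bl,z): 0.028 1.0 -0.011 toolz: 0.629 -0.026 -0.777
delta tool to grasp (mm) [12.4682  1.356  76.8057] gp [0.5377 0.3015 0.0965]
```

View pics/wrist18.png

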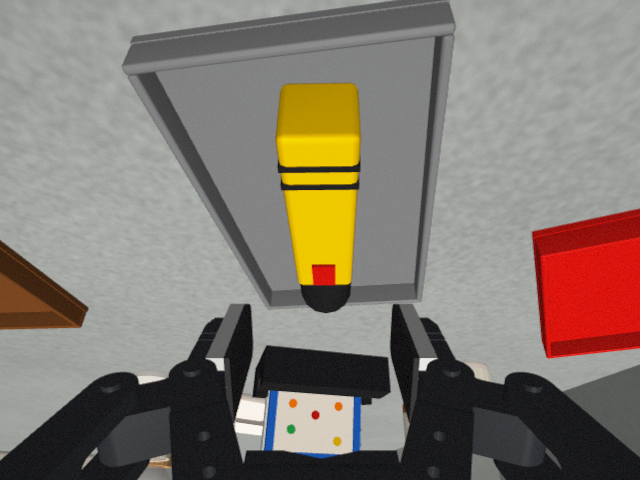

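Request:
{"name": "apply_moves", "arguments": {
  "series": [
    [0.4,[3,0.3,15],0],
    [0.4,[3,0.3,16],0],
    [0.4,[3,0.3,16],0],
    [0.4,[2,0.3,14],0],
    [0.4,[1,0,8],0],
    [0.4,[0,0,0],0]
  ]
}}

```text
time: 24.0
ee_pos: [0.552, 0.258, 0.0222]
tool_rot: [[-0.176, 0.974, 0.142], [0.759, 0.227, -0.61], [-0.626, 0.001, -0.78]]
wrist_force: [-0.2, 0.1, 0.1]
width: 0.0513
```

```bash
python3 lp.py; python3 -c "
from lk import *
look('wrist','19')"
```

```text
t 24.0 p [0.552  0.258  0.0222] q [ 38.1  39.8  89.6 -36.4  73.1  43. ] w 0.0513 F [-0.2  0.1  0.1]
tilt 38.78 az z -76.9 az y 13.09 yz 0.001
jaw y in (b,bl,z): 0.028 1.0 0.001 toolz: 0.626 -0.017 -0.78
delta tool to grasp (mm) [ 1.1884 -3.5348  9.3062] gp [0.5493 0.2696 0.037 ]
```

View pics/wrist19.png

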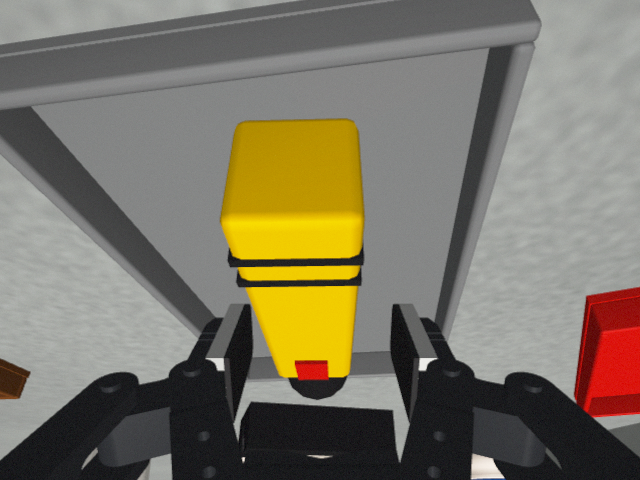

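Request:
{"name": "apply_moves", "arguments": {
  "series": [
    [0.4,[1,-2,5],-1],
    [0.4,[0.5,-1.5,5],-0.6],
    [0.5,[0,0,0],0],
    [0.7,[0,0,0],0],
    [1,[0,0,0],0],
    [1,[0,0,0],0],
    [1,[0,0,0],0]
  ]
}}

```text
time: 24.75
ee_pos: [0.5506, 0.2541, 0.015]
tool_rot: [[-0.204, 0.968, 0.146], [0.754, 0.251, -0.607], [-0.625, -0.014, -0.781]]
wrist_force: [0.1, -0.8, -0.1]
width: 0.0297
```

```bash
python3 lp.py
```

```text
t 24.75 p [0.5506 0.2541 0.015 ] q [ 37.9  39.9  90.7 -36.8  71.8  42. ] w 0.0297 F [ 0.1 -0.8 -0.1]
tilt 38.66 az z -76.4 az y 14.54 yz -0.014
jaw y in (b,bl,z): 0.003 1.0 -0.014 toolz: 0.625 -0.012 -0.781
delta tool to grasp (mm) [-0.5342 -1.2194  1.5022] gp [0.5479 0.2656 0.0298]
```

```bash
cat > lm.py <<'E'
from ft import *
import json,os
la=np.radians(-75.3);b0=np.array([np.cos(la),np.sin(la),0]);O0=np.array([.547,.264,.004])
if not os.path.exists("grasp.npz"):
    s=arm.get_state();np.savez("grasp.npz",b=s["tool_rot"].T@b0,o=s["tool_rot"].T@(O0-s["ee_pos"]),u=s["tool_rot"].T@[0,0,1.])
G=np.load("grasp.npz");PC=W(10,0,62)
def lamp():
    s=arm.get_state();R=s["tool_rot"];p=s["ee_pos"];B=R@G["b"];U=R@G["u"];O=p+R@G["o"]
    N=O+.075*B+.016*U;return R,p,B,U,O,N
def rep():
    show();R,p,B,U,O,N=lamp();t=(PC-N)@B;miss=(PC-N)-t*B
    print("nose stand",S(N).round(1),"beam az err vs stand",(np.degrees(np.arctan2(B[1],B[0]))+91.9).round(2),"pitch",np.degrees(np.arcsin(B[2])).round(2),"roll",np.degrees(np.arcsin((np.cross(U,B))[2])).round(2),"dist",(t*1000).round(1),"miss",(np.linalg.norm(miss)*1000).round(1),"orig",O)
def aim(spin,dist,hand=1,step=25):
    R,p,B,U,O,N=lamp();R2=R@Ro.from_euler('z',spin,degrees=True).as_matrix();B2=R2@G["b"];U2=R2@G["u"]
    N2=PC-dist*B2;p2=N2-.075*B2-.016*U2-R2@G["o"];print("goal tcp",p2,"pitch",np.degrees(np.arcsin(B2[2])));plan(p2,spin,step,hand)
if __name__=="__main__": rep()
E
python3 lm.py
```

```text
t 24.75 p [0.5506 0.2541 0.015 ] q [ 37.9  39.9  90.7 -36.8  71.8  42. ] w 0.0297 F [ 0.1 -0.8 -0.1]
tilt 38.66 az z -76.4 az y 14.54 yz -0.014
nose stand [-213.1  -49.6   20. ] beam az err vs stand 16.6 pitch 0.0 roll 0.0 dist 228.0 miss 45.0 orig [0.547 0.264 0.004]
```

Request:
{"name": "apply_moves", "arguments": {
  "series": [
    [1,[-6,0,-8],0],
    [1,[-12,0,-15],0],
    [1,[-12,0,-15],0],
    [1,[-12,0,-15],0],
    [1,[-8,0,-10],0],
    [1,[0,0,0],0]
  ]
}}

```text
time: 25.35
ee_pos: [0.5518, 0.2553, 0.1028]
tool_rot: [[-0.204, 0.968, 0.147], [0.755, 0.251, -0.605], [-0.623, -0.012, -0.782]]
wrist_force: [-0.0, 0.1, -2.3]
width: 0.0291
```

```bash
python3 -c "
from lm import *
rep();aim(20,.095)
look('scene','20');look('wrist','20')"
```

```text
t 25.35 p [0.5518 0.2553 0.1028] q [ 37.9  34.4  86.6 -35.3  79.5  36.2] w 0.0291 F [-0.   0.1 -2.3]
tilt 38.54 az z -76.4 az y 14.53 yz -0.012
nose stand [-214.3  -48.4  107.7] beam az err vs stand 16.59 pitch -0.12 roll 0.07 dist 228.9 miss 48.5 orig [0.5482 0.2652 0.0918]
goal tcp [0.6125 0.1263 0.0617] pitch -1.5809029946421977
6 [[1,[-14.0,4.5,19.9],3.33],[1,[-13.7,5.3,19.9],3.33],[1,[-13.4,6.1,19.9],3.33],[1,[-13.0,6.9,19.9],3.33],[1,[-12.6,7.6,19.9],3.33],[1,[-12.2,8.3,19.9],3.33]]
```

View pics/scene20.png

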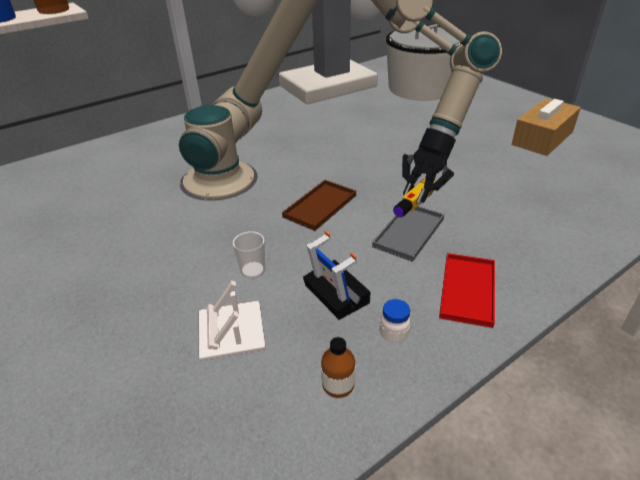

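Request:
{"name": "apply_moves", "arguments": {
  "series": [
    [1,[-14,4,18],3.3],
    [1,[-14,5,20],3.3],
    [1,[-13,6,20],3.3],
    [1,[-13,7,20],3.3],
    [1,[-13,8,20],3.3],
    [1,[-8,5,12],3],
    [1,[0,0,0],0]
  ]
}}

```text
time: 26.15
ee_pos: [0.6037, 0.1302, 0.0544]
tool_rot: [[0.133, 0.982, 0.135], [0.794, -0.024, -0.608], [-0.593, 0.188, -0.783]]
wrist_force: [0.8, -0.0, -2.6]
width: 0.0289
```

```bash
python3 -c "
from lm import *
rep();aim(0,.09,step=8)
look('scene','21');look('top','21');rep()
i=cv2.imread('pics/scene21.png')[170:340,280:460];cv2.imwrite('pics/scene21c.png',cv2.resize(i,None,fx=4,fy=3.5,interpolation=cv2.INTER_CUBIC))"
```

```text
t 26.15 p [0.6037 0.1302 0.0544] q [ 26.3  35.2  93.7 -40.7  67.9  53. ] w 0.0289 F [ 0.8 -0.  -2.6]
tilt 38.5 az z -77.5 az y -1.4 yz 0.188
nose stand [-88.5 -10.9  57.5] beam az err vs stand 0.94 pitch -1.42 roll 11.63 dist 98.5 miss 11.6 orig [0.6051 0.1409 0.0437]
goal tcp [0.6127 0.1213 0.0611] pitch -1.4212283921088542
2 [[1,[-4.9,5.2,0.7],0.0],[1,[-4.9,5.2,0.7],0.0]]
t 26.25 p [0.6037 0.1321 0.0549] q [ 26.5  35.2  93.6 -40.7  67.9  52.9] w 0.0291 F [ 0.   0.3 -2. ]
tilt 38.44 az z -77.3 az y -1.28 yz 0.189
nose stand [-90.4 -10.8  57.9] beam az err vs stand 1.07 pitch -1.49 roll 11.65 dist 100.5 miss 11.1 orig [0.6051 0.1429 0.0442]
```

View pics/scene21c.png

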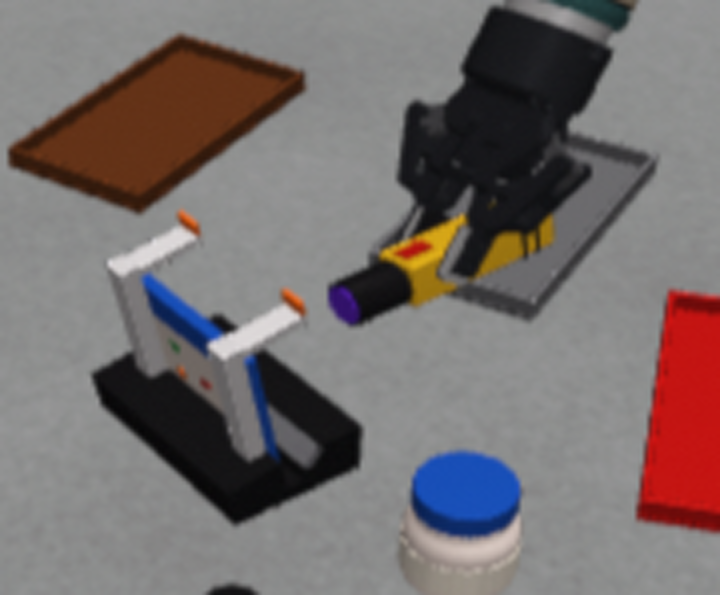

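View pics/top21.png

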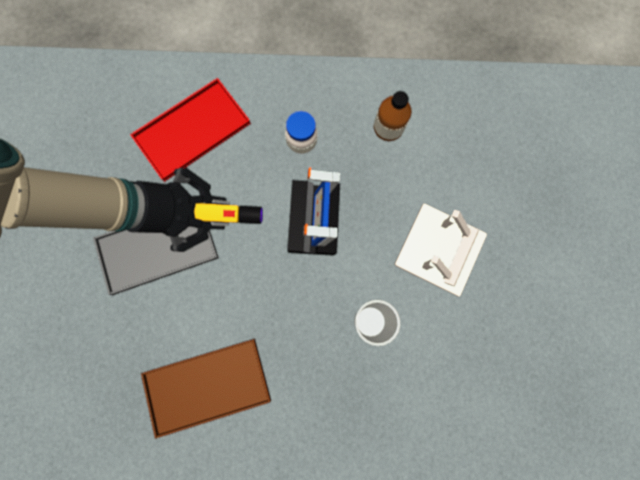

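Request:
{"name": "apply_moves", "arguments": {
  "series": [
    [1,[-4,5,1],0],
    [1,[-5,5,2],0],
    [1,[-2,1,0],0],
    [1,[0,0,0],0]
  ]
}}

```text
time: 26.65
ee_pos: [0.6142, 0.1237, 0.0619]
tool_rot: [[0.127, 0.982, 0.14], [0.796, -0.017, -0.605], [-0.592, 0.188, -0.784]]
wrist_force: [0.3, 0.1, -2.1]
width: 0.0291
```

```bash
python3 -c "
from lm import *
rep();aim(0,.09,step=8)
look('scene','22');look('top','22');rep()
for n in('top','scene'):
    s,d=pickle.load(open(n+'22.pkl','rb'));P=cloud(d,s);hsv=cv2.cvtColor(d['pixels'],cv2.COLOR_RGB2HSV);H,Sa,V=[hsv[...,i].astype(int) for i in range(3)]
    m=(H>125)&(H<160)&(Sa>80)&(P[...,2]>.03)&(P[...,2]<.1)&(abs(P[...,0]-.6)<.1)
    q=P[m];print(n,m.sum(),'purple nose stand',S(np.median(q,0)),S(q.mean(0)))
    m=(H>20)&(H<32)&(Sa>150)&(P[...,2]>.03)&(P[...,2]<.12)&(abs(P[...,0]-.6)<.1)
    q=P[m];print('yellow',S(np.median(q,0)))
"
```

```text
t 26.65 p [0.6142 0.1237 0.0619] q [ 25.4  34.9  92.8 -40.8  68.   51.3] w 0.0291 F [ 0.3  0.1 -2.1]
tilt 38.38 az z -77.0 az y -1.0 yz 0.188
nose stand [-82.4   0.4  64.9] beam az err vs stand 1.36 pitch -1.55 roll 11.65 dist 92.4 miss 2.6 orig [0.6156 0.1345 0.0512]
goal tcp [0.6116 0.1213 0.0615] pitch -1.5529625331778238
1 [[1,[-2.0,-2.6,1.4],0.0]]
t 26.75 p [0.614  0.1238 0.0617] q [ 25.4  34.9  92.8 -40.8  68.   51.3] w 0.0292 F [ 0.3  0.2 -2.3]
tilt 38.38 az z -77.0 az y -1.0 yz 0.188
nose stand [-82.5   0.2  64.6] beam az err vs stand 1.36 pitch -1.55 roll 11.63 dist 92.5 miss 2.4 orig [0.6153 0.1346 0.051 ]
top 47 purple nose stand [-84.6288  -1.4762  76.7958] [-85.1271  -1.3187  74.2325]
yellow [-162.2184   -3.6119   84.0957]
scene 74 purple nose stand [-84.5764   4.3194  66.7496] [-84.6248   3.9834  66.2384]
yellow [-160.5381   13.8743   72.1609]
```

Request:
{"name": "apply_moves", "arguments": {
  "series": [
    [1,[0,0,0],0],
    [1,[0,0,0],0],
    [1,[0,0,0],0],
    [1,[0,0,0],0],
    [1,[0,0,0],0],
    [1,[0,0,0],0],
    [1,[0,0,0],0],
    [1,[0,0,0],0],
    [1,[0,0,0],0],
    [1,[0,0,0],0],
    [1,[0,0,0],0],
    [1,[0,0,0],0],
    [1,[0,0,0],0],
    [1,[0,0,0],0]
  ]
}}

```text
time: 28.15
ee_pos: [0.6135, 0.1243, 0.0615]
tool_rot: [[0.126, 0.982, 0.139], [0.796, -0.017, -0.605], [-0.592, 0.187, -0.784]]
wrist_force: [0.2, 0.7, -1.6]
width: 0.0291
```

```bash
cat >> lm.py <<'E'
def back(tgt,spin,hand=1,step=25):
    R,p,B,U,O,N=lamp();R2=R@Ro.from_euler('z',spin,degrees=True).as_matrix();p2=np.array(tgt)-R2@G["o"]
    B2=R2@G["b"];print("az",np.degrees(np.arctan2(B2[1],B2[0])),"pitch",np.degrees(np.arcsin(B2[2])),"roll",np.degrees(np.arcsin(np.cross(R2@G["u"],B2)[2])));plan(p2,spin,step,hand)
E
python3 -c "
from lm import *
rep();back([.547,.262,.08],-20)"
```

```text
t 28.15 p [0.6135 0.1243 0.0615] q [ 25.5  34.9  92.9 -40.8  68.   51.3] w 0.0291 F [ 0.2  0.7 -1.6]
tilt 38.36 az z -77.0 az y -0.97 yz 0.187
nose stand [-82.9  -0.3  64.5] beam az err vs stand 1.39 pitch -1.56 roll 11.59 dist 93.0 miss 1.9 orig [0.6148 0.1351 0.0508]
az -74.96462605103319 pitch -0.32007592888701797 roll -0.7181115956334421
6 [[1,[12.7,-9.7,-18.2],-3.33],[1,[13.3,-8.9,-18.2],-3.33],[1,[13.8,-8.1,-18.2],-3.33],[1,[14.2,-7.3,-18.2],-3.33],[1,[14.6,-6.5,-18.2],-3.33],[1,[15.0,-5.6,-18.2],-3.33]]
```

Request:
{"name": "apply_moves", "arguments": {
  "series": [
    [1,[10,-10,-18],-3],
    [1,[13,-9,-18],-3.3],
    [1,[14,-8,-18],-3.3],
    [1,[14,-7,-18],-3.3],
    [1,[15,-6,-18],-3.3],
    [1,[15,-6,-18],-3.2],
    [1,[0,0,0],0]
  ]
}}

```text
time: 28.85
ee_pos: [0.5491, 0.253, 0.0924]
tool_rot: [[-0.219, 0.966, 0.138], [0.754, 0.257, -0.604], [-0.619, -0.028, -0.785]]
wrist_force: [0.2, -0.3, -2.0]
width: 0.0292
```

```bash
python3 -c "
from lm import *
rep();back([.547,.262,.030],0,step=15)"
```

```text
t 28.85 p [0.5491 0.253  0.0924] q [ 37.7  34.8  87.3 -35.   78.6  35.8] w 0.0292 F [ 0.2 -0.3 -2. ]
tilt 38.32 az z -77.1 az y 14.91 yz -0.028
nose stand [-212.1  -50.6   97. ] beam az err vs stand 16.96 pitch -0.37 roll -0.84 dist 227.5 miss 37.3 orig [0.5452 0.263  0.0815]
az -74.94269191458501 pitch -0.37074892049610375 roll -0.838995992810743
4 [[1,[7.7,0.7,10.3],0.0],[1,[7.7,0.7,10.3],0.0],[1,[7.7,0.7,10.3],0.0],[1,[7.7,0.7,10.3],0.0]]
```

Request:
{"name": "apply_moves", "arguments": {
  "series": [
    [1,[7,0.7,9],1],
    [1,[8,0.5,10],0.5],
    [1,[8,0.5,10],0],
    [1,[8,0.5,10],0],
    [1,[7,0.5,9],0],
    [1,[4,0,5],0],
    [1,[0,0,0],0]
  ]
}}

```text
time: 29.55
ee_pos: [0.5507, 0.2497, 0.0162]
tool_rot: [[-0.19, 0.973, 0.133], [0.76, 0.232, -0.608], [-0.622, -0.014, -0.783]]
wrist_force: [-0.3, -0.2, -1.9]
width: 0.0287
```

```bash
python3 -c "
from lm import *
rep();back([.547,.262,.004],0,step=4)"
```

```text
t 29.55 p [0.5507 0.2497 0.0162] q [ 37.4  39.8  90.5 -36.3  72.1  42.2] w 0.0287 F [-0.3 -0.2 -1.9]
tilt 38.47 az z -77.6 az y 13.41 yz -0.014
nose stand [-208.4  -50.5   21. ] beam az err vs stand 15.46 pitch -0.19 roll -0.04 dist 223.9 miss 42.9 orig [0.5473 0.2597 0.0052]
az -76.43573859233472 pitch -0.19361137871572442 roll -0.035926628794431065
1 [[1,[2.5,0.3,-0.4],0.0]]
```

Request:
{"name": "apply_moves", "arguments": {
  "series": [
    [1,[2.2,0,0.3],0],
    [1,[0.8,0,1],0],
    [1,[0.4,0,0.5],0]
  ]
}}

```text
time: 29.85
ee_pos: [0.551, 0.2509, 0.015]
tool_rot: [[-0.188, 0.973, 0.135], [0.758, 0.231, -0.609], [-0.624, -0.013, -0.781]]
wrist_force: [-0.6, -0.2, -1.2]
width: 0.0293
```

```bash
python3 -c "
from lm import *
rep()"
```

```text
t 29.85 p [0.551  0.2509 0.015 ] q [ 37.5  40.   90.4 -36.4  72.2  42.5] w 0.0293 F [-0.6 -0.2 -1.2]
tilt 38.63 az z -77.5 az y 13.37 yz -0.013
nose stand [-209.6  -50.4   19.9] beam az err vs stand 15.43 pitch -0.03 roll 0.07 dist 225.1 miss 43.3 orig [0.5476 0.2609 0.004 ]
```

Request:
{"name": "apply_moves", "arguments": {
  "series": [
    [1,[0.6,0,1],0],
    [0.64,[0,0,0],0],
    [0.55,[0,0,0],0],
    [0.45,[0,0,0],0],
    [0.4,[0,0,0],0]
  ]
}}

```text
time: 30.35
ee_pos: [0.5521, 0.2516, 0.0157]
tool_rot: [[-0.187, 0.973, 0.138], [0.759, 0.232, -0.608], [-0.623, -0.009, -0.782]]
wrist_force: [0.4, 0.1, -0.5]
width: 0.051
```

```bash
python3 -c "
from lm import *
rep()
look('wrist','23')"
```

```text
t 30.35 p [0.5521 0.2516 0.0157] q [ 37.5  40.   90.4 -36.5  72.1  42.6] w 0.051 F [ 0.4  0.1 -0.5]
tilt 38.57 az z -77.2 az y 13.43 yz -0.009
nose stand [-210.4  -49.2   20.6] beam az err vs stand 15.49 pitch -0.09 roll 0.29 dist 225.4 miss 43.3 orig [0.5487 0.2616 0.0047]
```

View pics/wrist23.png

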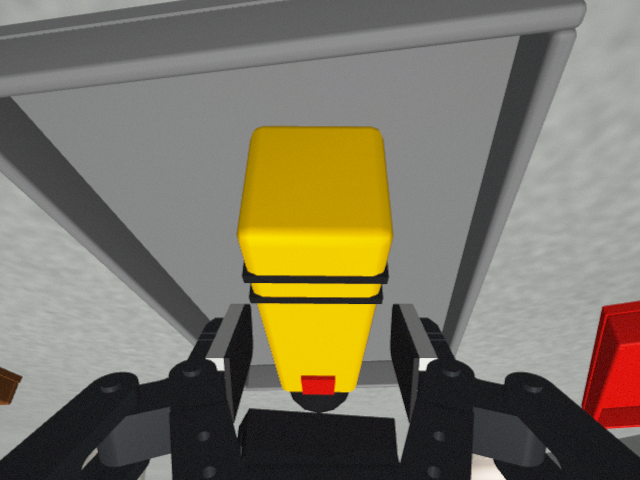

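Lamp released and the jaws are clear of it on both sides. Retracting along the tool axis.

Request:
{"name": "apply_moves", "arguments": {
  "series": [
    [0.4,[0,0,-8],0],
    [0.4,[0,0,-15],0],
    [0.4,[0,0,-25],0],
    [0.4,[0,0,-35],0],
    [0.4,[0,0,-40],0],
    [0.4,[-20,0,-40],0],
    [0.4,[-20,0,-40],0],
    [0.4,[0,0,0],0],
    [0.4,[0,0,0],0]
  ]
}}

```text
time: 31.3
ee_pos: [0.5287, 0.3537, 0.212]
tool_rot: [[-0.189, 0.972, 0.14], [0.762, 0.235, -0.603], [-0.619, -0.007, -0.785]]
wrist_force: [-0.6, 0.2, -0.4]
width: 0.0514
```

```bash
python3 - <<'E'
from ft import *
show()
look('scene','24');look('top','24');look('wrist','24')
for n in("top","scene"):
    s,d=pickle.load(open(f"{n}24.pkl","rb"));P=cloud(d,s)
    c=np.array([.5468,.262]);q=P[...,:2]-c;a=np.radians(-68.9);e=np.array([np.cos(a),np.sin(a)]);f_=np.array([-e[1],e[0]])
    X=q@e;Y=q@f_;Z=P[...,2];hsv=cv2.cvtColor(d["pixels"],cv2.COLOR_RGB2HSV)
    m=(abs(X)<.094)&(abs(Y)<.049)&(Z>.024)&(Z<.045)
    p=P[m];r=cv2.minAreaRect((p[:,:2]*1000).astype(np.float32));print(n,m.sum(),"lamp",np.round(r[0],1),np.round(r[1],1),round(r[2],2),"z",np.percentile(p[:,2],[50,95]))
E
python3 pf.py scene 24 315 375 225 305
```

```text
t 31.3 p [0.5287 0.3537 0.212 ] q [ 44.9  33.7  70.5 -32.   97.1  33.2] w 0.0514 F [-0.6  0.2 -0.4]
tilt 38.24 az z -76.9 az y 13.58 yz -0.007
top 1518 lamp [547.7 262.1] [ 31.5 149.5] 13.49 z [0.0364 0.039 ]
scene 513 lamp [550.1 261.9] [ 32.4 154.1] 13.81 z [0.0342 0.0375]
scene 24 174 lean -10.69 yaw -2.82 x at z50 9.7 rect(y,along) [ 6.  71.2] [85.7 91. ] 89.87
[[-39.599998474121094, 28.5], [51.400001525878906, 28.299999237060547], [51.599998474121094, 114.0], [-39.400001525878906, 114.19999694824219]]
  foot corner (upper face) 3.0 51.4 28.2
  foot corner (upper face) 7.4 -39.6 27.6
```

View pics/scene24.png

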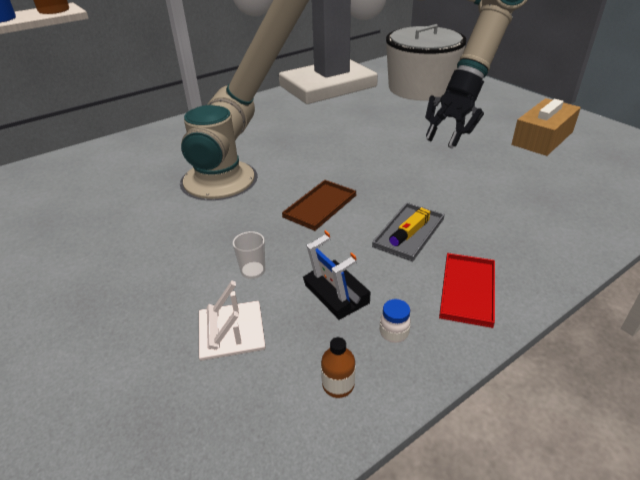

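View pics/top24.png

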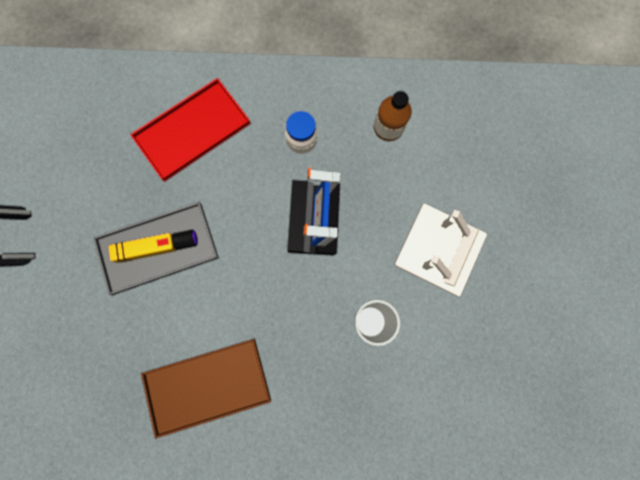

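```bash
python3 - <<'E'
from ft import *
s,d=pickle.load(open("top24.pkl","rb"));P=cloud(d,s)
hsv=cv2.cvtColor(d["pixels"],cv2.COLOR_RGB2HSV);H,Sa,V=[hsv[...,i].astype(int) for i in range(3)];v,u=np.mgrid[:480,:640]
m=(H>105)&(H<125)&(Sa>130)&(u>305)&(u<345)&(v>165)&(v<260)
q=P[m];Q=np.c_[(q[:,:2]-C)@ux,(q[:,:2]-C)@uy,q[:,2]]*1000;Q=Q[(Q[:,2]<125)&(Q[:,2]>10)]
print(len(Q),"plate y",np.percentile(Q[:,1],[0,1,99,100]),"z",np.percentile(Q[:,2],[1,99]))
arm.sign_off();print("signed off")
E
```

```text
487 plate y [-51.7585 -51.4624  46.2988  53.4206] z [ 12.0949 114.5535]
the job is handed in; nothing more can be done
signed off
```

The plate is seated in the stand, the lamp was aimed at it for over a second and put back in its tray, and I handed the job in at about 31 s.

**What I did**
- **Plate:** The moves only allow turning about the tool's own axis, so I tilted the gripper by pushing past the arm's reach limit. I then drew the plate out along its slope and entered it foot first under the hooks. I levelled and recentred it in the slot, then swung it back against the posts with one finger.
- **Lamp:** I held the lamp about 93 mm from the plate for about 1.4 s. The computed beam line passed about 2 mm from the plate centre. I then laid it back in the tray.

**Last checks**
- **Plate position:** It leans back about 10.5°, with its top at about 113 mm and its lowest visible points at about 12 mm, so the foot is down. It is centred to within about 1–2 mm. The clearest view, from the wrist, shows it under 1° from square with the posts. Fits from the scene camera gave −3° yaw, but the posts hide part of the plate there.
- **Lamp position:** It lies flat, about 1–3 mm from the tray's middle, and about 7° off the tray's long axis (it started about 6° off).
- **Other objects:** The jar, bottle and beaker look unmoved in the pictures. The gripper is clear of everything.

**What didn't go cleanly**
- Pressing the tilted plate down to level it in the grip did not work. Its low corner met the slot at about 10–16 N, so I loosened the grip and let it settle about 6° instead.
- While aiming, the lamp was rolled about 12° about its own axis and pitched down about 1.5°.

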